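# Fit the current transformers over their copper conductors

### The job

Take the two piles of current transformers apart and lower each transformer over the copper bar or stud on the mounting plate that it is made for: the rectangular windows go over the flat bars and the rings over the round studs, widest with widest and narrowest with narrowest. Each must end lying flat on its conductor's insulator base, the window-type ones square with the base (either way round). Set them down without dropping them, and do not let any tip over.

Things in the scene. Friction and masses are not known exactly. Their poses are not given: they have to be found in the camera images.
- ct_bar_wide: Largest window-type current transformer, for the 60 mm bar: grey block 102 (y) x 50 (x) x 30 mm high, side walls 15.5 mm, through window 74 (y) x 19 mm (x) edged black; black terminal hood 30 mm wide, 20 high, stands out 8 mm on the +y end. Loose, about 0.36 kg. Origin: centre of underside, on the window axis. Starts in one of two piles on a black mat (4 mm): at the bottom.
- ct_bar_middle: Middle-sized window-type current transformer, for the 40 mm bar: grey block 82 (y) x 50 (x) x 30 mm high, side walls 15.5 mm, through window 54 (y) x 19 mm (x) edged black; black terminal hood 30 mm wide, 20 high, stands out 8 mm on the +y end. Loose, about 0.3 kg. Origin: centre of underside, on the window axis. Starts in one of two piles on a black mat (4 mm): at the bottom.
- ct_bar_narrow: Smallest window-type current transformer, for the 20 mm bar: grey block 62 (y) x 50 (x) x 30 mm high, side walls 15.5 mm, through window 34 (y) x 19 mm (x) edged black; black terminal hood 30 mm wide, 20 high, stands out 8 mm on the +y end. Loose, about 0.22 kg. Origin: centre of underside, on the window axis. Starts in one of two piles on a black mat (4 mm): second from below.
- ct_ring_big: Larger ring-type current transformer, for the 30 mm stud: black ring lying flat, 66 mm outside, 44 mm bore edged grey, 30 mm high; grey terminal hood 30 mm wide, 20 high, stands out 8 mm on its +y side. Loose, about 0.24 kg. Origin: centre of underside, on the bore axis. Starts second from below in one of the two piles.
- ct_ring_small: Smaller ring-type current transformer, for the 12 mm stud: black ring lying flat, 48 mm outside, 26 mm bore edged grey, 30 mm high; grey terminal hood 30 mm wide, 20 high, stands out 8 mm on its +y side. Loose, about 0.15 kg. Origin: centre of underside, on the bore axis. Starts as the third and topmost one of a pile, on the smallest window-type transformer.
- stub_bar_wide: Fixed stub with the widest flat copper bar: grey base 58 (x) x 110 (y) x 8 mm with four screws; upright in its middle a bar 60 mm wide (y), 5 mm thick (x), rising 48 mm above the base. Origin: centre of the base's underside; base top at z = 8 mm, bar tip at 56 mm. The stubs and a contactor 48 mm high fill six places on the plate, 108 x 127 mm apart, in any order.
- stub_bar_middle: Fixed stub with the middle flat copper bar: grey base 58 (x) x 90 (y) x 8 mm with four screws; upright in its middle a bar 40 mm wide (y), 5 mm thick (x), rising 48 mm above the base. Origin: centre of the base's underside; base top at z = 8 mm, bar tip at 56 mm. 
- stub_bar_narrow: Fixed stub with the narrowest flat copper bar: grey base 58 (x) x 70 (y) x 8 mm with four screws; upright in its middle a bar 20 mm wide (y), 5 mm thick (x), rising 48 mm above the base. Origin: centre of the base's underside; base top at z = 8 mm, bar tip at 56 mm. 
- stub_stud_thick: Fixed stub with the thick round copper stud: round grey base 76 mm across, 8 mm high, with four screws; upright in its middle a stud 30 mm in diameter, rising 48 mm above the base. Origin: centre of the base's underside; base top at z = 8 mm, stud tip at 56 mm; x and y follow the plate's rows.
- stub_stud_thin: Fixed stub with the thin round copper stud: round grey base 58 mm across, 8 mm high, with four screws; upright in its middle a stud 12 mm in diameter, rising 48 mm above the base. Origin: centre of the base's underside; base top at z = 8 mm, stud tip at 56 mm; x and y follow the plate's rows.

How it is judged:
At the end, for the whole second after the job is handed in: Each transformer is over its own bar or stud: centre within 12 mm of the stub's axis, underside within 4 mm of the base's top, tilt under 0.08 rad, slower than 0.02 m/s; the three window-type ones within 0.25 rad of square with their base, either way round (horizontal distance between ct_bar_wide and stub_bar_wide below 0.012 m and z of ct_bar_wide in the frame of stub_bar_wide between 0.004 and 0.012 m and angle between each of ct_bar_wide, ct_bar_middle, ct_bar_narrow, ct_ring_big, ct_ring_small's own z axis and vertical below 0.08 rad and linear speed of each of ct_bar_wide, ct_bar_middle, ct_bar_narrow, ct_ring_big, ct_ring_small below 0.02 m/s and angle between the y axis of ct_bar_wide and the y axis of stub_bar_wide, either way round below 0.25 rad and horizontal distance between ct_bar_middle and stub_bar_middle below 0.012 m and z of ct_bar_middle in the frame of stub_bar_middle between 0.004 and 0.012 m and angle between the y axis of ct_bar_middle and the y axis of stub_bar_middle, either way round below 0.25 rad and horizontal distance between ct_bar_narrow and stub_bar_narrow below 0.012 m and z of ct_bar_narrow in the frame of stub_bar_narrow between 0.004 and 0.012 m and angle between the y axis of ct_bar_narrow and the y axis of stub_bar_narrow, either way round below 0.25 rad and horizontal distance between ct_ring_big and stub_stud_thick below 0.012 m and z of ct_ring_big in the frame of stub_stud_thick between 0.004 and 0.012 m and horizontal distance between ct_ring_small and stub_stud_thin below 0.012 m and z of ct_ring_small in the frame of stub_stud_thin between 0.004 and 0.012 m); the robot touches nothing.
It fails at once if a transformer is tipped over (tilted more than 0.7 rad) (angle between any of ct_bar_wide, ct_bar_middle, ct_bar_narrow, ct_ring_big, ct_ring_small's own z axis and vertical above 0.7 rad).
It fails at once if a transformer is dropped down its conductor (faster than 0.6 m/s within 27 mm of its base) ((horizontal distance between ct_bar_wide and stub_bar_wide below 0.02 m and z of ct_bar_wide in the frame of stub_bar_wide below 0.035 m and linear speed of ct_bar_wide above 0.6 m/s) or (horizontal distance between ct_bar_middle and stub_bar_middle below 0.02 m and z of ct_bar_middle in the frame of stub_bar_middle below 0.035 m and linear speed of ct_bar_middle above 0.6 m/s) or (horizontal distance between ct_bar_narrow and stub_bar_narrow below 0.02 m and z of ct_bar_narrow in the frame of stub_bar_narrow below 0.035 m and linear speed of ct_bar_narrow above 0.6 m/s) or (horizontal distance between ct_ring_big and stub_stud_thick below 0.02 m and z of ct_ring_big in the frame of stub_stud_thick below 0.035 m and linear speed of ct_ring_big above 0.6 m/s) or (horizontal distance between ct_ring_small and stub_stud_thin below 0.02 m and z of ct_ring_small in the frame of stub_stud_thin below 0.035 m and linear speed of ct_ring_small above 0.6 m/s)).
It also fails if it takes over 131 s, if anything falls off the work surface, if the arm or the gripper's body presses on something with over 40 N, if the wrist force passes 120 N, or if a joint passes its speed limit or range.

### The arm

A 6-joint arm with a two-finger parallel gripper is mounted at the origin on a cart in front of the work surface, level with it; the furniture and walls round the work are solid. World frame = base frame: x ahead of the robot, y to its left, z up, the work surface at z = 0. Lengths are in m, angles in rad, forces in N, time in s.
With the tool pointing down it reaches from about 0.35 to 0.875 m from the base axis. Payload 4.2 kg.
Tool frame: the origin (TCP) lies midway between the tips of the shut fingers; the grasp point (between the pads) lies grip_point_offset behind it (grip_point_offset is the distance from the TCP to the grasp point, in m); z points along the fingers, y is the line along which they close (so a half turn about z gives the same grasp; the last joint's range is limited). The gripper opens to 85 mm and grips with 20 to 120 N. Pads are 22 mm wide; open, the fingers measure 114 mm over their backs; the gripper's body (76 mm by 85 mm) begins 54 mm behind the grasp point. The pads swing forward as they close: fully open they stand 13 mm farther back than shut.
Start: joints at [1.434, 0.385, 0.008, 0, -1.194, -0.259], TCP at [0.241, 0.577, 0.202] pointing down, gripper open.
Joint ranges: [-3.14, 3.14], [-1.21, 2.06], [-1.07, 1.41], [-3.16, 2.05], [-2.99, -0.16], [-3.1, 3.1]. Speed limits (rad/s): [2.79, 2.79, 3.14, 3.14, 3.14, 3.14].

### API

Orientations are given as a unit quaternion [x, y, z, w].
In Python, from workcell import * gives the robot as it stands. The module is installed in compiled form; this text tells all that it offers.
- The arm moves only by the shell command python3 -m creep 'ROWS'. ROWS is JSON, a list of rows, each an object of numbers: "x", "y", "z": the shift along the tool's x, y, z in cm; "twist": the turn about the tool's z in degrees; "gripper": the opening, from 0 (shut) to 1 (fully open). In form: [{"x": .., "y": .., "z": .., "twist": .., "gripper": ..}, ...]. A call has exactly 8 rows; each row shifts and turns the commanded pose from where the row before left it, along the tool's axes as they then stand; what a row does not reach is not made up. A row lasts 1/8 s, in which the tool goes at most 62.5 mm and 10.7 degrees, less where a joint would pass 70% of its speed; a pose out of reach is approached as far as the arm can. A call is refused whole if a number of a shift passes 6.25 or a number of a turn 10.7, either way. A call with a gripper value outside its range is refused whole. The fingers move at their own pace and stop on an object; the grip force is fixed at half the most. Time passes only in rows, so rows that do not move let the fingers close, or fill a call up. It gives the time, the measured TCP pose, the force, the opening and the grip force at its end, in the units of the state.
- sense(): the state, without advancing time (a new reading comes with each control period).
- read_camera(name): name is "scene" or "top" or "wrist"; returns a dict with "color" (480x640x3 uint8, red, green, blue), "fx", "fy", "cx", "cy" (pixels), "world_to_cam" (4x4, takes a point from world to camera coordinates). Camera axes: x right, y up, looking along -z (the intrinsics and any distortion apply to the point x, -y, -z); pixel columns grow to the right and rows downward; lengths in m; the calibration is good to about 2 mm. The wrist camera is an equidistant fisheye: a pixel r from the principal point sees the ray r / f radians off the axis. A picture is of the moment at which its call begins. There is no depth.
- close_job(): hands the job in; it is judged then, once.
The state is a dict: "t": time; "joints": joint angles; "qd": joint speeds; "joint_torque": joint torques, N m; "tool_pos": TCP position; "tcp_rot": TCP orientation; "wrist_force": force on the tool from outside, world axes, zero at the start; "ft_torque": the same for the moment, N m; "width": finger opening in m; "gripper_force": force on a finger pad.
Only numpy, scipy, OpenCV 4.12 (cv2) and the standard library are available. Lean on these libraries where they do the work, as an engineer would, in place of code of your own. Each camera call takes 0.05 s, during which the arm holds its last target. There are 200 camera calls.

## Working session

There is one attempt and no reset: what is moved stays moved. The work goes in short steps, Python scripts to look and compute and a shell command to move; the robot and the scene stay as the last step left them, time stands still between calls to the robot, and variables do not carry over. Pictures are saved under pics/ and viewed, at most 14 in all, crops included, and the job is handed in when it is done.

```bash
mkdir -p pics
cat > h.py <<'E'
from workcell import *
import numpy as np, cv2
def snap(n,f):
    c=read_camera(n); cv2.imwrite('pics/'+f+'.png',c['color'][:,:,::-1]); np.savez('pics/'+f+'.npz',**{k:v for k,v in c.items()})
    return c
def ray(c,u,v,fish=False):
    T=np.array(c['world_to_cam']); R=T[:3,:3]; o=-R.T@T[:3,3]
    a=(u-c['cx'])/c['fx']; b=(v-c['cy'])/c['fy']
    if fish:
        r=np.hypot(a,b); s=np.sin(r)/r if r>1e-9 else 1; d=np.array([a*s,-b*s,-np.cos(r)])
    else: d=np.array([a,-b,-1.])
    return o,R.T@d
def at(c,u,v,z,fish=False):
    o,d=ray(c,u,v,fish); return o+d*(z-o[2])/d[2]
def proj(c,p,fish=False):
    T=np.array(c['world_to_cam']); q=T[:3,:3]@np.asarray(p)+T[:3,3]; x,y,z=q[0],-q[1],-q[2]
    if fish:
        r=np.hypot(x,y); th=np.arctan2(r,z); return c['cx']+c['fx']*th*x/r, c['cy']+c['fy']*th*y/r
    return c['cx']+c['fx']*x/z, c['cy']+c['fy']*y/z
E
python3 - <<'E'
from h import *
for n in ['top','scene']:
    c=snap(n,n+'0'); T=np.array(c['world_to_cam']); print(n,c['fx'],c['cx'],c['cy'],-T[:3,:3].T@T[:3,3])
print(sense(), grip_point_offset if 'grip_point_offset' in globals() else None)
E
```

```text
top 611.7278844480625 327.7040079513052 244.2161896589039 [ 0.31975412 -0.01838452  1.21767766]
scene 529.2857901402984 325.79117668236324 227.25477742353905 [ 0.12974733 -0.65553035  0.90735712]
{'t': 0.1, 'joints': array([ 1.43357659e+00,  3.85471706e-01,  6.74600798e-03, -4.60607857e-04,
       -1.19399520e+00, -2.58585181e-01]), 'qd': array([ 0.00089241, -0.00209882,  0.00471905,  0.00288687, -0.00014315,
       -0.00106974]), 'joint_torque': array([-3.46535435e-04, -3.93317485e+01,  1.88930190e+01,  4.19798210e+00,
       -2.56827778e-03,  7.17435285e-06]), 'tool_pos': array([0.24073256, 0.5761393 , 0.20092558]), 'tcp_rot': array([ 9.80463957e-01, -1.96696357e-01, -1.55313324e-04,  9.73496804e-04]), 'wrist_force': array([-0.36524446, -0.70841439,  0.51369291]), 'ft_torque': array([-0.02127127, -0.01900243,  0.00941721]), 'gripper_force': 0.0, 'width': 0.08554189076840178} 0.0187
```

View pics/top0.png

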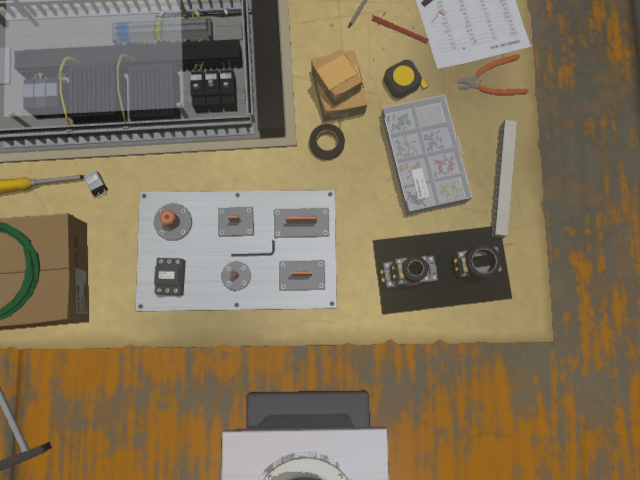

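View pics/scene0.png

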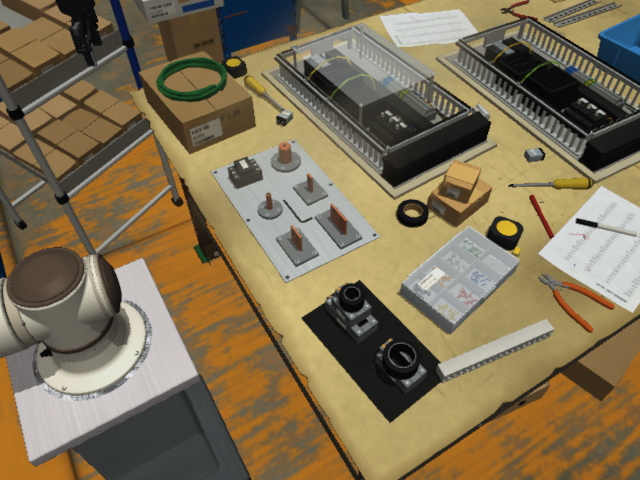

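The top view shows the plate at (137–336, 191–309). The thick stud is at (172,220), the narrow bar (235,220), the wide bar (301,221), the contactor (169,277), the thin stud (235,275) and the middle bar (302,274). The piles are at about (410,268), three high with the small ring on top, and (478,262), two high with the big ring on top.

Run:
```python
from h import *
c=dict(np.load('pics/top0.npz')); im=c['color'][:,:,::-1]
a=cv2.resize(im[228:308,370:520],(800,427),interpolation=cv2.INTER_CUBIC)
cv2.imwrite('pics/piles.png',a)
b=cv2.resize(im[186:312,132:342],(800,480),interpolation=cv2.INTER_CUBIC)
cv2.imwrite('pics/plate.png',b)
# rough
for n,u,v,z in [('thick base',172,222,.008),('narrow base',236,222,.008),('wide base',301,222,.008),('thin base',236,276,.008),('mid base',302,275,.008),('ringS top',417,269,.094),('ringB top',484,262,.064)]:
    print(n,at(c,u,v,z).round(4))
s=dict(np.load('pics/scene0.npz'))
```

```text
thick base [0.5556 0.2633 0.008 ]
narrow base [0.5545 0.1356 0.008 ]
wide base [0.5533 0.0053 0.008 ]
thin base [0.4457 0.1345 0.008 ]
mid base [0.4463 0.004  0.008 ]
ringS top [ 0.4462 -0.2107  0.094 ]
ringB top [ 0.4616 -0.3448  0.064 ]
```

View pics/piles.png

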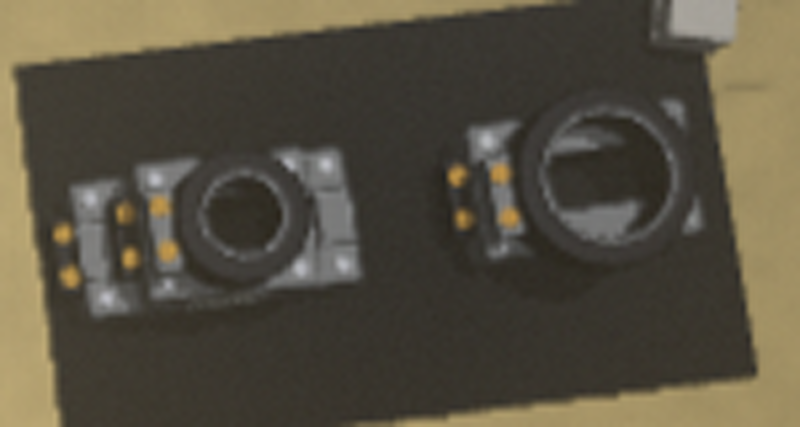

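View pics/plate.png

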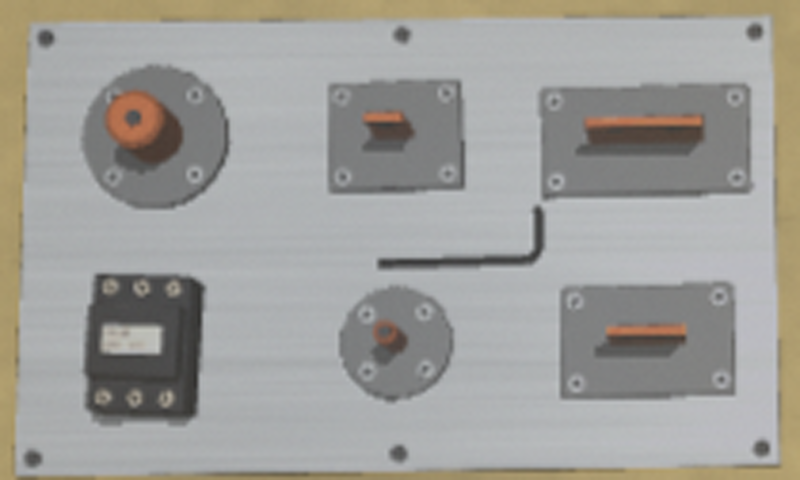

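Run:
```python
from h import *
c=dict(np.load('pics/top0.npz'))
P=lambda x,y,z:at(c,132+(x+.5)/3.81-.5,186+(y+.5)/3.81-.5,z)
Q=lambda x,y,z:at(c,370+(x+.5)/5.333-.5,228+(y+.5)/5.333-.5,z)
st={'thick':(154.5,136),'narrow':(395,135),'wide':(645.7,139),'thin':(395.8,341.5),'mid':(647.5,340)}
ij={'thick':(1,2),'narrow':(1,1),'wide':(1,0),'thin':(0,1),'mid':(0,0)}
from scipy.optimize import least_squares
m=np.array([P(*st[k],.008)[:2] for k in st]); g=np.array([(ij[k][0]*.108,ij[k][1]*.127) for k in st])
f=lambda p:(g@np.array([[np.cos(p[2]),np.sin(p[2])],[-np.sin(p[2]),np.cos(p[2])]])+p[:2]-m).ravel()
r=least_squares(f,[.446,0,0]); print('plate yaw deg',np.degrees(r.x[2]))
for k,a,b in zip(st,m,f(r.x).reshape(-1,2)+m): print(k,a.round(4),b.round(4))
ang=lambda a,b:np.degrees(np.arctan2(*(lambda d:(-d[0],d[1]))((a-b)[:2])))
print('ringS',Q(242,212,.094),'ringB',Q(609,173,.064))
print('wide edges yaw',ang(Q(95,315,.034),Q(360,280,.034)),ang(Q(70,185,.034),Q(335,150,.034)))
print('mid',ang(Q(488,140,.034),Q(675,108,.034)),ang(Q(500,252,.034),Q(694,225,.034)))
print('wide corners c',np.mean([Q(x,y,.034) for x,y in[(95,315),(360,280),(70,185),(335,150)]],0))
print('mid screws c',np.mean([Q(x,y,.034) for x,y in[(488,140),(675,108),(694,222),(505,250)]],0))
# scene check
s=dict(np.load('pics/scene0.npz'))
print('scene ring centres',at(s,352,294,.094),at(s,402,357,.064),'studs',at(s,285,145,.056),at(s,269,194,.056))
```

```text
plate yaw deg -0.3860294961781631
thick [0.557 0.263] [0.5563 0.2612]
narrow [0.5564 0.137 ] [0.5554 0.1342]
wide [0.5531 0.0051] [0.5546 0.0072]
thin [0.4472 0.1355] [0.4474 0.1349]
mid [0.4466 0.0048] [0.4466 0.0079]
ringS [ 0.44928502 -0.20704903  0.094     ] ringB [ 0.4654229  -0.34463527  0.064     ]
wide edges yaw 6.855926108906123 6.954362621137241
mid 9.118742177048063 7.258090277408161
wide corners c [ 0.44884366 -0.20701928  0.034     ]
mid screws c [ 0.46674871 -0.34618058  0.034     ]
scene ring centres [ 0.44657595 -0.2144078   0.094     ] [ 0.4614166 -0.3527111  0.064    ] studs [0.55839207 0.25820176 0.056     ] [0.44790383 0.12842701 0.056     ]
```

```bash
cat > plan.py <<'E'
import sys; from h import *
# plan.py x y z psi_deg n : tool-frame steps (cm, deg) from where the tool stands
def pose():
    s=sense(); q=s['tcp_rot']; return s['tool_pos'],np.degrees(2*np.arctan2(q[1],q[0]))
p,psi=pose(); x,y,z,ps,n=map(float,sys.argv[1:6]); n=int(n)
d=(np.array([x,y,z])-p)*100; dp=(ps-psi+180)%360-180
print('at',p.round(4),round(psi,2),'delta cm',d.round(2),'twist',round(-dp,2))
for i in range(n):
    a=np.radians(psi+dp*i/n); X,Y,Z=np.array([np.cos(a),np.sin(a),0]),np.array([np.sin(a),-np.cos(a),0]),np.array([0,0,-1])
    print(f'x {d@X/n:.2f} y {d@Y/n:.2f} z {d@Z/n:.2f} twist {-dp/n:.2f}')
E
python3 plan.py 0.48 0.135 0.30 -90 8
```

```text
at [0.2407 0.5761 0.2009] -22.69 delta cm [ 23.93 -44.11   9.91] twist 67.31
x 4.89 y 3.93 z -1.24 twist 8.41
x 5.41 y 3.18 z -1.24 twist 8.41
x 5.82 y 2.35 z -1.24 twist 8.41
x 6.10 y 1.47 z -1.24 twist 8.41
x 6.25 y 0.57 z -1.24 twist 8.41
x 6.26 y -0.35 z -1.24 twist 8.41
x 6.14 y -1.27 z -1.24 twist 8.41
x 5.89 y -2.15 z -1.24 twist 8.41
```

```bash
python3 -m creep '[{"x":4.7,"y":3.8,"z":-1.2,"twist":8.4,"gripper":1},{"x":5.2,"y":3.1,"z":-1.2,"twist":8.4,"gripper":1},{"x":5.6,"y":2.3,"z":-1.2,"twist":8.4,"gripper":1},{"x":5.9,"y":1.4,"z":-1.2,"twist":8.4,"gripper":1},{"x":6.0,"y":0.5,"z":-1.2,"twist":8.4,"gripper":1},{"x":6.0,"y":-0.3,"z":-1.2,"twist":8.4,"gripper":1},{"x":5.9,"y":-1.2,"z":-1.2,"twist":8.4,"gripper":1},{"x":5.7,"y":-2.1,"z":-1.2,"twist":8.4,"gripper":1}]'; python3 plan.py 0.48 0.135 0.30 -90 1; python3 plan.py 0.45 -0.21 0.30 -83 6
python3 - <<'E'
from h import *
c=snap('wrist','w1'); T=c['world_to_cam']; print(c['fx'],c['cx'],c['cy'],-T[:3,:3].T@T[:3,3]); print(T[:3,:3].round(3))
E
```

```text
t: 1.1
tool_pos: [0.4717, 0.1499, 0.2982]
tcp_rot: [-0.706, 0.708, 0.0, -0.0]
wrist_force: [1.0, 1.6, 0.2]
width: 0.0852
gripper_force: 0.0
at [0.4717 0.1499 0.2982] 269.87 delta cm [ 0.83 -1.49  0.18] twist -0.13
x 1.49 y -0.84 z -0.18 twist -0.13
at [0.4717 0.1499 0.2982] 269.87 delta cm [ -2.17 -35.99   0.18] twist -7.13
x 6.00 y 0.35 z -0.03 twist -1.19
x 5.99 y 0.47 z -0.03 twist -1.19
x 5.98 y 0.60 z -0.03 twist -1.19
x 5.97 y 0.72 z -0.03 twist -1.19
x 5.95 y 0.84 z -0.03 twist -1.19
x 5.93 y 0.97 z -0.03 twist -1.19
371.64829954431775 321.2140071081561 241.1875531618743 [0.47023839 0.08238086 0.47088304]
[[-1.     0.002  0.   ]
 [-0.002 -0.964 -0.267]
 [-0.    -0.267  0.964]]
```

View pics/w1.png

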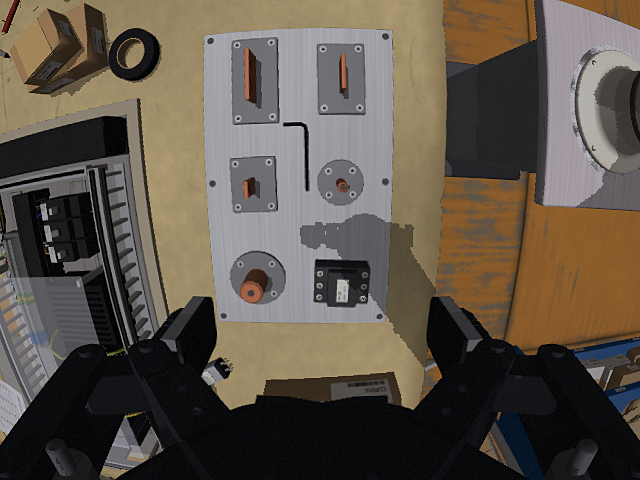

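The wrist view shows the plate clearly. The bases are at thick (258,277), narrow (253,185), wide (256,81), thin (340,182) and middle (342,78), so the layout matches the top view.

```bash
cat > grid.py <<'E'
from h import *
from scipy.optimize import least_squares
ij={'thick':(1,2),'narrow':(1,1),'wide':(1,0),'thin':(0,1),'mid':(0,0)}
def fit(m,names):
    m=np.array(m); g=np.array([(ij[k][0]*.108,ij[k][1]*.127) for k in names])
    f=lambda p:(g@np.array([[np.cos(p[2]),np.sin(p[2])],[-np.sin(p[2]),np.cos(p[2])]])+p[:2]-m).ravel()
    r=least_squares(f,[.446,0,0]); print('plate yaw deg',np.degrees(r.x[2]))
    for k,a,b in zip(names,m,f(r.x).reshape(-1,2)+m): print(k,a.round(4),b.round(4))
E
python3 - <<'E'
from grid import *
c=dict(np.load('pics/w1.npz'))
px={'thick':(258,277),'narrow':(253.7,185),'wide':(256.5,81),'thin':(340,182),'mid':(342,78.5)}
for z in (.008,.012): fit([at(c,*px[k],z,True)[:2] for k in px],px)
t=dict(np.load('pics/top0.npz'))
for cc,fi,n in((c,True,'wrist'),(t,False,'top')):
    hs=[(209,41),(385,37),(212,183),(387,181),(223,316),(379,316)] if fi else [(132+x/3.81,186+y/3.81) for x,y in[(755,32),(762,448),(402,34),(399,454),(45,38),(33,458)]]
    for h in hs: print(n,at(cc,*h,.0,fi)[:2].round(4))
E
```

```text
plate yaw deg -0.6112629744499648
thick [0.5555 0.2603] [0.5553 0.2599]
narrow [0.5555 0.1367] [0.5539 0.1329]
wide [0.5499 0.005 ] [0.5526 0.0059]
thin [0.4468 0.1338] [0.4459 0.134 ]
mid [0.4445 0.0038] [0.4446 0.007 ]
plate yaw deg -0.6112624782258473
thick [0.5548 0.2588] [0.5549 0.2596]
narrow [0.5548 0.1362] [0.5536 0.1326]
wide [0.5492 0.0057] [0.5522 0.0056]
thin [0.447  0.1334] [0.4456 0.1338]
mid [0.4448 0.0045] [0.4442 0.0068]
wrist [ 0.6147 -0.0557]
wrist [ 0.3892 -0.0552]
wrist [0.6129 0.1335]
wrist [0.3859 0.1328]
wrist [0.6129 0.3249]
wrist [0.3883 0.3235]
top [ 0.6117 -0.0544]
top [ 0.3895 -0.055 ]
top [0.6121 0.1341]
top [0.3886 0.1335]
top [0.6114 0.3233]
top [0.3888 0.3222]
```

```bash
python3 -m creep '[{"x":6.0,"y":0.3,"twist":-1.2,"gripper":1},{"x":6.0,"y":0.5,"twist":-1.2,"gripper":1},{"x":6.0,"y":0.6,"twist":-1.2,"gripper":1},{"x":5.9,"y":0.7,"twist":-1.2,"gripper":1},{"x":5.9,"y":0.8,"twist":-1.2,"gripper":1},{"x":5.9,"y":0.9,"twist":-1.2,"gripper":1},{"x":0,"gripper":1},{"x":0,"gripper":1}]'
python3 - <<'E'
from h import *
c=snap('wrist','w2')
E
```

```text
invalid input
```

View pics/w2.png

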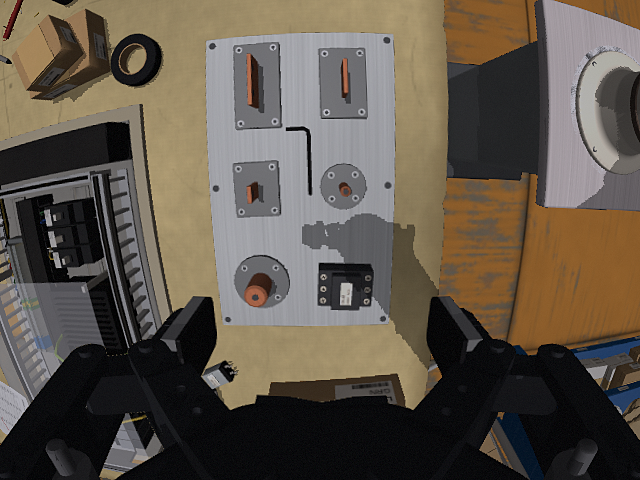

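The move was refused, probably because rows must carry every key. The picture still shows the plate from almost the same place, with the bases unchanged.

```bash
python3 -m creep '[{"x":6.0,"y":0.3,"z":0,"twist":-1.2,"gripper":1},{"x":6.0,"y":0.5,"z":0,"twist":-1.2,"gripper":1},{"x":6.0,"y":0.6,"z":0,"twist":-1.2,"gripper":1},{"x":5.9,"y":0.7,"z":0,"twist":-1.2,"gripper":1},{"x":5.9,"y":0.8,"z":0,"twist":-1.2,"gripper":1},{"x":5.9,"y":0.9,"z":0,"twist":-1.2,"gripper":1},{"x":0,"y":0,"z":0,"twist":0,"gripper":1},{"x":0,"y":0,"z":0,"twist":0,"gripper":1}]'
python3 - <<'E'
from h import *
c=snap('wrist','w3')
cv2.imwrite('pics/w3b.png',cv2.resize(c['color'][0:380,140:540,::-1],(630,600),interpolation=cv2.INTER_CUBIC))
E
```

```text
t: 2.2
tool_pos: [0.4526, -0.2066, 0.2973]
tcp_rot: [0.751, -0.661, -0.001, 0.0]
wrist_force: [-0.4, 0.1, 0.8]
width: 0.0854
gripper_force: 0.0
```

View pics/w3b.png

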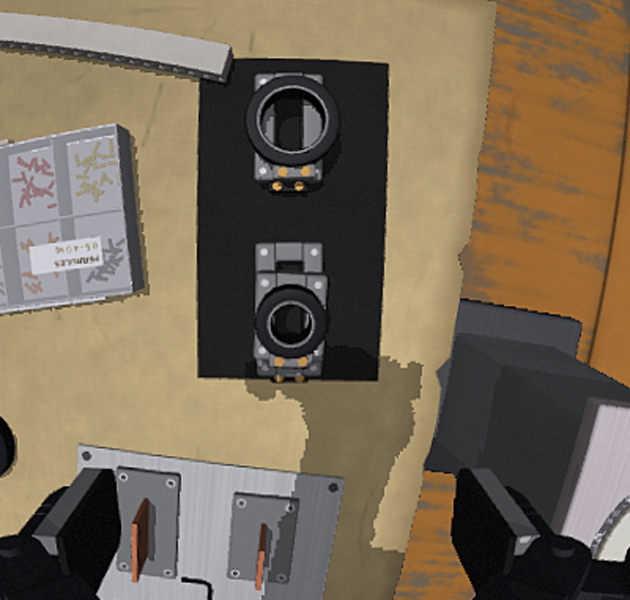

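The wrist view shows both piles square with the tool. In the crop, the small ring's bore is centred at (291,323) and the big ring's at (292,120).

```bash
python3 - <<'E'
from h import *
c=dict(np.load('pics/w3.npz'))
Q=lambda x,y,z:at(c,140+x/1.575,y/1.579,z,True).round(4)
print('S',Q(291.5,323.5,.094),'B',Q(292,120,.064))
print('dia S',np.linalg.norm(Q(270,323,.094)-Q(313,323,.094)),'B',np.linalg.norm(Q(258,120,.064)-Q(327,120,.064)))
for n,a,b,z in [('narrow sides',(257,290),(327,290),.064),('wide',(256,244),(322,244),.034),('mid',(256,74),(322,74),.034)]: print(n,Q(*a,z),Q(*b,z),(Q(*a,z)+Q(*b,z))/2)
E
python3 plan.py 0.448 -0.21 0.15 -83 4
```

```text
S [ 0.4474 -0.209   0.094 ] B [ 0.4643 -0.345   0.064 ]
dia S 0.028032124428947577 B 0.047010637094172664
narrow sides [ 0.4732 -0.2244  0.064 ] [ 0.4249 -0.2306  0.064 ] [ 0.44905 -0.2275   0.064  ]
wide [ 0.4791 -0.2548  0.034 ] [ 0.4307 -0.2611  0.034 ] [ 0.4549  -0.25795  0.034  ]
mid [ 0.4955 -0.3826  0.034 ] [ 0.4473 -0.3889  0.034 ] [ 0.4714  -0.38575  0.034  ]
at [ 0.4528 -0.2061  0.2976] -82.61 delta cm [ -0.48  -0.39 -14.76] twist 0.39
x 0.08 y 0.13 z 3.69 twist 0.10
x 0.08 y 0.13 z 3.69 twist 0.10
x 0.08 y 0.13 z 3.69 twist 0.10
x 0.08 y 0.13 z 3.69 twist 0.10
```

```bash
python3 -m creep '[{"x":0.1,"y":0.1,"z":4.6,"twist":0.1,"gripper":1},{"x":0.1,"y":0.1,"z":4.6,"twist":0.1,"gripper":1},{"x":0,"y":0.1,"z":4.6,"twist":0.1,"gripper":1},{"x":0,"y":0.1,"z":4.6,"twist":0.1,"gripper":1},{"x":0,"y":0.1,"z":3.0,"twist":0,"gripper":1},{"x":0,"y":0,"z":0,"twist":0,"gripper":1},{"x":0,"y":0,"z":0,"twist":0,"gripper":1},{"x":0,"y":0,"z":0,"twist":0,"gripper":1}]'; python3 plan.py 0.448 -0.208 0.068 -83 1;  python3 - <<'E'
from h import *
c=snap('wrist','w4')
E
```

```text
t: 3.25
tool_pos: [0.4495, -0.2094, 0.0856]
tcp_rot: [0.749, -0.663, 0.002, -0.001]
wrist_force: [0.3, 0.7, 0.3]
width: 0.0857
gripper_force: 0.0
at [ 0.4495 -0.2094  0.0856] -83.01 delta cm [-0.15  0.14 -1.76] twist -0.01
x -0.16 y 0.14 z 1.76 twist -0.01
```

View pics/w4.png

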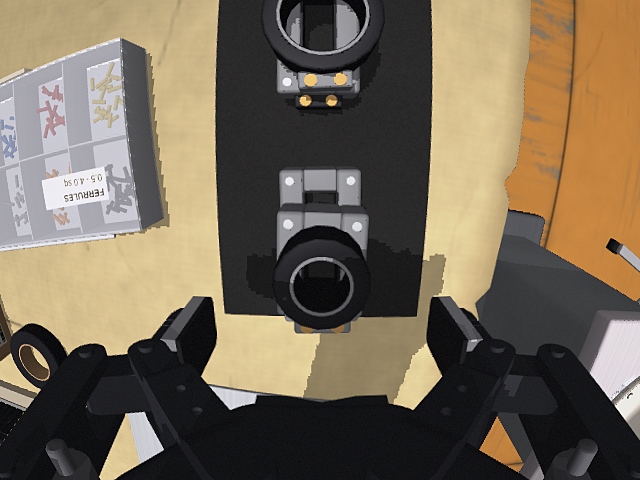

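The ring bore at (321,285) is centred between the fingers at (200,325) and (447,325).

```bash
python3 - <<'E'
from h import *
c=dict(np.load('pics/w4.npz'))
print(at(c,321.5,285,.094,True), 'big',at(c,322,22,.064,True))
print('narrow',[at(c,u,v,.064,True).round(4) for u,v in[(277,207),(368,207)]],'wide',[at(c,u,v,.034,True).round(4) for u,v in[(279,169),(361,169)]])
E
python3 -m creep '[{"x":-0.1,"y":0.1,"z":0.9,"twist":0,"gripper":1},{"x":0,"y":0.0,"z":0.9,"twist":0,"gripper":1},{"x":0,"y":0,"z":0,"twist":0,"gripper":0},{"x":0,"y":0,"z":0,"twist":0,"gripper":0},{"x":0,"y":0,"z":0,"twist":0,"gripper":0},{"x":0,"y":0,"z":0,"twist":0,"gripper":0},{"x":0,"y":0,"z":0,"twist":0,"gripper":0},{"x":0,"y":0,"z":0,"twist":0,"gripper":0}]'
```

```text
[ 0.44806707 -0.20974596  0.094     ] big [ 0.46395771 -0.34038528  0.064     ]
narrow [array([ 0.4757, -0.2389,  0.064 ]), array([ 0.4275, -0.2448,  0.064 ])] wide [array([ 0.4799, -0.2566,  0.034 ]), array([ 0.4307, -0.2626,  0.034 ])]
t: 4.3
tool_pos: [0.447, -0.2087, 0.066]
tcp_rot: [0.748, -0.663, 0.0, -0.0]
wrist_force: [0.0, -1.0, 0.5]
width: -0.0004
gripper_force: 0.0
```

Run:
```python
from h import *
a=snap('wrist','w5')['color']; b=snap('scene','s5')['color'][240:420,250:470]
im=np.zeros((600,800,3),np.uint8); im[:300,:400]=cv2.resize(a,(400,300),interpolation=cv2.INTER_AREA); im[:,400:]=0
im[:300,400:]=cv2.resize(b,(400,300)); im=im[:300]; cv2.imwrite('pics/c5.png',im[:,:,::-1])
```

```text
(no output)
```

View pics/c5.png

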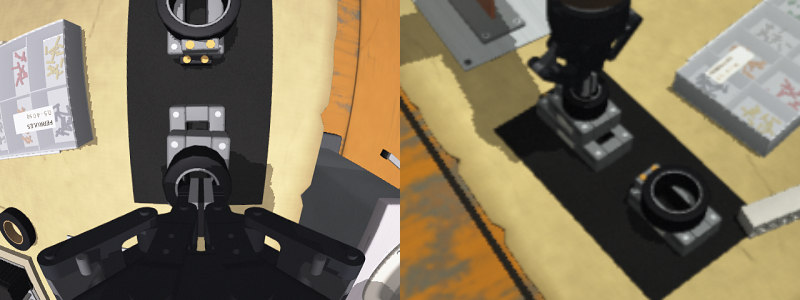

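The fingers began closing before the arm had settled. They slid over the rim into the bore, and the ring stands undisturbed. I'll lift, open, go down lower and settle before closing.

```bash
python3 -m creep '[{"x":0,"y":0,"z":-2.5,"twist":0,"gripper":0},{"x":0,"y":0,"z":-2.5,"twist":0,"gripper":0},{"x":0,"y":0,"z":-1,"twist":0,"gripper":0},{"x":0,"y":0,"z":0,"twist":0,"gripper":1},{"x":0,"y":0,"z":0,"twist":0,"gripper":1},{"x":0,"y":0,"z":0,"twist":0,"gripper":1},{"x":0,"y":0,"z":0,"twist":0,"gripper":1},{"x":0,"y":0,"z":0,"twist":0,"gripper":1}]'
python3 - <<'E'
from h import *
c=snap('wrist','w6')
g=cv2.cvtColor(c['color'],cv2.COLOR_RGB2GRAY)
cv2.imwrite('pics/w6b.png',cv2.resize(c['color'][200:440,170:470,::-1],(600,480),interpolation=cv2.INTER_CUBIC))
E
```

```text
t: 5.4
tool_pos: [0.4469, -0.2087, 0.1256]
tcp_rot: [0.749, -0.663, -0.0, 0.0]
wrist_force: [1.1, -0.0, 0.1]
width: 0.0851
gripper_force: 0.0
```

View pics/w6b.png

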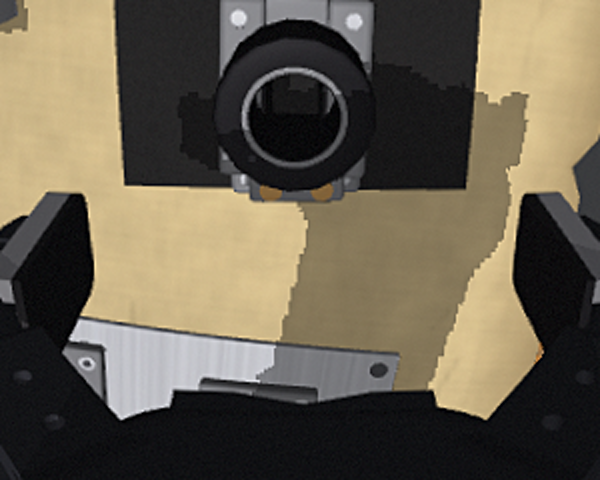

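The small ring's bore is at (317,258) in the full image, still flat and in place.

```bash
python3 - <<'E'
from h import *
c=dict(np.load('pics/w6.npz'))
print(at(c,317.5,258.5,.094,True))
E
python3 plan.py 0.448 -0.208 0.062 -83 1
python3 -m creep '[{"x":0,"y":0,"z":2.2,"twist":0,"gripper":1},{"x":0,"y":0,"z":2.2,"twist":0,"gripper":1},{"x":0,"y":-0.1,"z":2.0,"twist":0,"gripper":1},{"x":0,"y":0,"z":0,"twist":0,"gripper":1},{"x":0,"y":0,"z":0,"twist":0,"gripper":1},{"x":0,"y":0,"z":0,"twist":0,"gripper":1},{"x":0,"y":0,"z":0,"twist":0,"gripper":1},{"x":0,"y":0,"z":0,"twist":0,"gripper":0.9}]'
```

```text
[ 0.44771091 -0.20899924  0.094     ]
at [ 0.4469 -0.2087  0.1257] -83.08 delta cm [ 0.11  0.07 -6.37] twist -0.08
x -0.06 y -0.12 z 6.37 twist -0.08
t: 6.45
tool_pos: [0.4482, -0.2086, 0.0623]
tcp_rot: [0.749, -0.663, 0.0, -0.0]
wrist_force: [-0.9, 0.6, 0.2]
width: 0.0775
gripper_force: 0.0
```

```bash
python3 -m creep '[{"x":0,"y":0,"z":0,"twist":0,"gripper":0.7},{"x":0,"y":0,"z":0,"twist":0,"gripper":0.6},{"x":0,"y":0,"z":0,"twist":0,"gripper":0.5},{"x":0,"y":0,"z":0,"twist":0,"gripper":0.4},{"x":0,"y":0,"z":0,"twist":0,"gripper":0.3},{"x":0,"y":0,"z":0,"twist":0,"gripper":0.3},{"x":0,"y":0,"z":0,"twist":0,"gripper":0.3},{"x":0,"y":0,"z":0,"twist":0,"gripper":0.3}]'
```

```text
t: 7.45
tool_pos: [0.4464, -0.2095, 0.0645]
tcp_rot: [0.749, -0.663, -0.001, 0.002]
wrist_force: [-7.3, -0.2, 19.0]
width: 0.0259
gripper_force: 9.7
```

The fingers slid over the rim again, so I'll check the real geometry with overlays of the TCP and the expected ring.

Run:
```python
from h import *
s=sense(); tcp=s['tool_pos']; print(s['width'],tcp,s['wrist_force'])
ims=[]
for n,fi,(u0,v0,w,h),k in [('wrist',True,(190,170,270,240),2),('scene',False,(300,240,110,120),4)]:
    c=snap(n,n+'7'); im=cv2.resize(c['color'][v0:v0+h,u0:u0+w],None,fx=k,fy=k,interpolation=cv2.INTER_CUBIC)[:,:,::-1].copy()
    t=np.linspace(0,2*np.pi,60)
    for z,r,col in[(.094,.013,(0,255,0)),(.094,.024,(0,255,0)),(.064,.024,(255,0,0))]:
        for a in t:
            p=proj(c,[.448+r*np.cos(a),-.209+r*np.sin(a),z],fi); cv2.circle(im,(int((p[0]-u0)*k),int((p[1]-v0)*k)),0,col,2)
    for dz in(0,.0187,.03):
        p=proj(c,tcp+[0,0,dz],fi); cv2.circle(im,(int((p[0]-u0)*k),int((p[1]-v0)*k)),3,(0,0,255),1); print(n,dz,p)
    ims.append(im)
H=480; im=np.hstack([i[:H] for i in ims]); cv2.imwrite('pics/c7.png',cv2.resize(im,(800,int(800*im.shape[0]/im.shape[1]))))
```

```text
0.025916616330266186 [ 0.44637013 -0.20947504  0.06445973] [-7.32851428 -0.22436164 18.96700892]
wrist 0 (np.float64(318.43881093970566), np.float64(279.0011630564511))
wrist 0.0187 (np.float64(318.28550044061274), np.float64(293.9701726977531))
wrist 0.03 (np.float64(318.17824636622186), np.float64(304.5957835690314))
scene 0 (np.float64(349.979279038168), np.float64(300.95052886619595))
scene 0.0187 (np.float64(350.2703774826679), np.float64(295.40962777993354))
scene 0.03 (np.float64(350.45039095698337), np.float64(291.9831688818467))
```

View pics/c7.png

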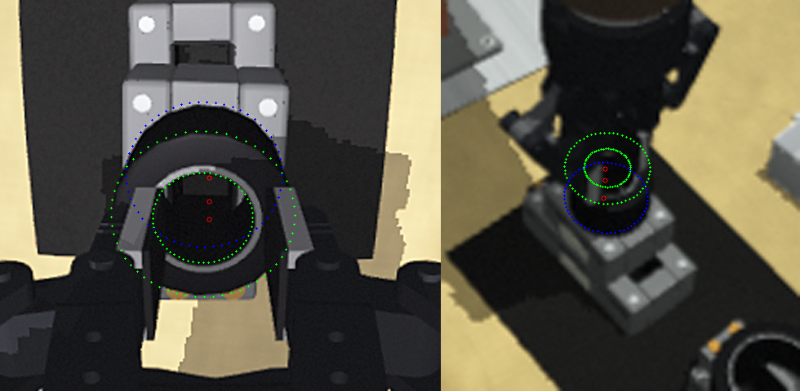

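Both views show the fingertips resting on the ring's top rim at width 26 mm. The real tips are therefore about 28 mm behind the nominal TCP at this opening, and I must go lower. I'll lift, open and then descend to z≈0.05.

```bash
python3 -m creep '[{"x":0,"y":0,"z":-1.5,"twist":0,"gripper":0.3},{"x":0,"y":0,"z":-1.5,"twist":0,"gripper":0.3},{"x":0,"y":0,"z":-1,"twist":0,"gripper":1},{"x":0,"y":0,"z":0,"twist":0,"gripper":1},{"x":0,"y":0,"z":0,"twist":0,"gripper":1},{"x":0,"y":0,"z":0,"twist":0,"gripper":1},{"x":0,"y":0,"z":0,"twist":0,"gripper":1},{"x":0,"y":0,"z":0,"twist":0,"gripper":1}]'
python3 - <<'E'
from h import *
snap('wrist','w8'); snap('top','t8')
a=dict(np.load('pics/w8.npz'))['color'][180:420,170:470,::-1]
b=dict(np.load('pics/w5.npz'))['color'][180:420,170:470,::-1]
cv2.imwrite('pics/c8.png',np.hstack([cv2.resize(i,(400,320),interpolation=cv2.INTER_CUBIC) for i in(a,b)]))
for n in('w8','w5'):
    c=dict(np.load(f'pics/{n}.npz')); T=c['world_to_cam']; print(n,-T[:3,:3].T@T[:3,3])
print(sense()['tool_pos'],sense()['wrist_force'])
E
```

```text
t: 8.55
tool_pos: [0.4479, -0.2086, 0.1017]
tcp_rot: [0.749, -0.663, -0.0, 0.0]
wrist_force: [-0.1, -0.0, 0.6]
width: 0.0856
gripper_force: 0.0
w8 [ 0.45473741 -0.27557797  0.27441913]
w5 [ 0.45377095 -0.2757057   0.23872524]
[ 0.44792842 -0.20860035  0.1018053 ] [ 0.04873122  0.35406226 -0.72110896]
```

View pics/c8.png

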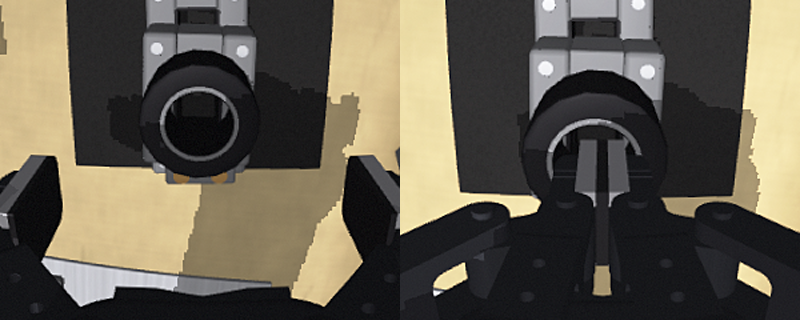

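The left (open) and right (shut) views confirm it: the real fingertips are about 31 mm (shut) to 44 mm (open) behind the reported TCP. I'll descend with that offset.

```bash
python3 -m creep '[{"x":0,"y":0,"z":2.0,"twist":0,"gripper":1},{"x":0,"y":0,"z":2.0,"twist":0,"gripper":1},{"x":0,"y":0,"z":2.0,"twist":0,"gripper":1},{"x":0,"y":0,"z":0,"twist":0,"gripper":1},{"x":0,"y":0,"z":0,"twist":0,"gripper":1},{"x":0,"y":0,"z":0,"twist":0,"gripper":0.9},{"x":0,"y":0,"z":0,"twist":0,"gripper":0.8},{"x":0,"y":0,"z":0,"twist":0,"gripper":0.7}]'
python3 -m creep '[{"x":0,"y":0,"z":0,"twist":0,"gripper":0.65},{"x":0,"y":0,"z":0,"twist":0,"gripper":0.6},{"x":0,"y":0,"z":0,"twist":0,"gripper":0.55},{"x":0,"y":0,"z":0,"twist":0,"gripper":0.5},{"x":0,"y":0,"z":0,"twist":0,"gripper":0.5},{"x":0,"y":0,"z":0,"twist":0,"gripper":0.5},{"x":0,"y":0,"z":0,"twist":0,"gripper":0.5},{"x":0,"y":0,"z":0,"twist":0,"gripper":0.5}]'
```

```text
t: 9.65
tool_pos: [0.4482, -0.2086, 0.0423]
tcp_rot: [0.749, -0.663, 0.0, -0.0]
wrist_force: [0.9, -0.1, 0.1]
width: 0.0598
gripper_force: 0.0
t: 10.65
tool_pos: [0.4484, -0.2087, 0.0424]
tcp_rot: [0.749, -0.663, 0.0, -0.0]
wrist_force: [-0.2, 1.4, 5.1]
width: 0.0453
gripper_force: 62.1
```

```bash
python3 -m creep '[{"x":0,"y":0,"z":-0.5,"twist":0,"gripper":0.4},{"x":0,"y":0,"z":-0.5,"twist":0,"gripper":0.4},{"x":0,"y":0,"z":-1,"twist":0,"gripper":0.4},{"x":0,"y":0,"z":-2,"twist":0,"gripper":0.4},{"x":0,"y":0,"z":-2,"twist":0,"gripper":0.4},{"x":0,"y":0,"z":-2,"twist":0,"gripper":0.4},{"x":0,"y":0,"z":0,"twist":0,"gripper":0.4},{"x":0,"y":0,"z":0,"twist":0,"gripper":0.4}]'
python3 - <<'E'
from h import *
c=snap('wrist','w9'); s=snap('scene','s9')
a=c['color'][130:430,140:500,::-1]; b=s['color'][200:400,270:470,::-1]
cv2.imwrite('pics/c9.png',np.hstack([cv2.resize(a,(450,375),interpolation=cv2.INTER_CUBIC),cv2.resize(b,(350,375),interpolation=cv2.INTER_CUBIC)]))
E
```

```text
t: 11.65
tool_pos: [0.4473, -0.2084, 0.1213]
tcp_rot: [0.748, -0.663, -0.001, 0.0]
wrist_force: [-0.3, 0.0, -1.0]
width: 0.0458
gripper_force: 61.5
```

View pics/c9.png

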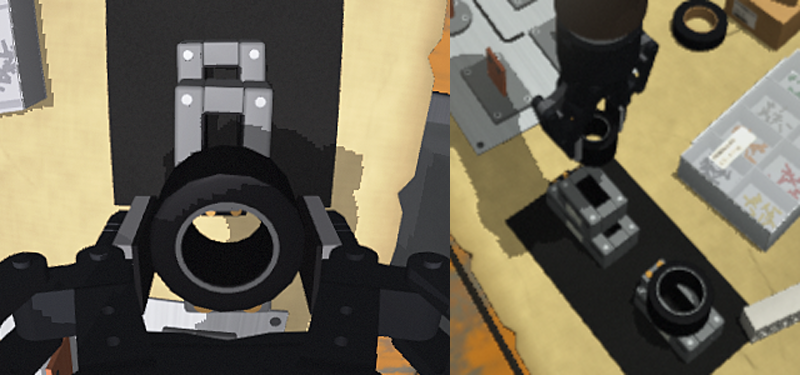

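The small ring is held level between the pads, clear of the narrow window block, which stayed in place. From here I measure numerically, and I'll segment the bases to refine the stub centres.

```bash
cat > seg.py <<'E'
from h import *
app={'thick':(.556,.262),'narrow':(.556,.137),'wide':(.552,.006),'thin':(.447,.1345),'mid':(.4455,.005)}
def bases(c,fish,zb=.008):
    im=c['color'].astype(int); out={}
    for k,(x,y) in app.items():
        # sample 1 mm grid in the base-top plane around the stub
        N=75; g=np.arange(-N,N+1)*.001
        X,Y=np.meshgrid(x+g,y+g,indexing='ij')
        T=np.array(c['world_to_cam']); q=np.stack([X,Y,np.full_like(X,zb)],-1)@T[:3,:3].T+T[:3,3]
        a,b,d=q[...,0],-q[...,1],-q[...,2]
        if fish: r=np.hypot(a,b); s=np.arctan2(r,d)/r
        else: s=1/d
        rect=cv2.remap(c['color'],(c['cx']+c['fx']*a*s).astype(np.float32),(c['cy']+c['fy']*b*s).astype(np.float32),cv2.INTER_LINEAR)
        v=rect.astype(int).mean(2); m=((v<148)).astype(np.uint8)
        m=cv2.morphologyEx(cv2.morphologyEx(m,cv2.MORPH_OPEN,np.ones((5,5))),cv2.MORPH_CLOSE,np.ones((11,11)))
        n,l,st,ce=cv2.connectedComponentsWithStats(m); i=l[N,N] or 1+np.argmax(st[1:,4])
        cn=max(cv2.findContours((l==i).astype(np.uint8),cv2.RETR_EXTERNAL,cv2.CHAIN_APPROX_NONE)[0],key=cv2.contourArea)
        (v_,u_),wh,an=cv2.minAreaRect(cn); bx=cv2.boundingRect(cn)
        out[k]=(round(x+(u_-N)*.001,4),round(y+(v_-N)*.001,4),tuple(np.round(wh,0)),round(an,1)); 
        cv2.imwrite(f'pics/r_{k}.png',rect[:,:,::-1])
    return out
E
python3 - <<'E'
from seg import *
for f,fi in(('top0',0),('w2',1)):
    print(f,bases(dict(np.load(f'pics/{f}.npz')),fi))
c=dict(np.load('pics/w9.npz')); print('ring in hand',at(c,320.8,327.6,.173,True),sense()['tool_pos'])
E
python3 plan.py 0.447 0.135 0.12 -90 6
```

```text
top0 {'thick': (0.5565, 0.262, (np.float64(77.0), np.float64(76.0)), 90.0), 'narrow': (0.556, 0.1365, (np.float64(60.0), np.float64(71.0)), 90.0), 'wide': (0.5345, 0.0155, (np.float64(95.0), np.float64(131.0)), 90.0), 'thin': (0.4762, 0.1138, (np.float64(66.0), np.float64(132.0)), 41.4), 'mid': (0.446, 0.005, (np.float64(59.0), np.float64(90.0)), 90.0)}
w2 {'thick': (0.5565, 0.262, (np.float64(77.0), np.float64(78.0)), 90.0), 'narrow': (0.556, 0.1356, (np.float64(61.0), np.float64(72.0)), 88.5), 'wide': (0.552, 0.006, (np.float64(150.0), np.float64(150.0)), 90.0), 'thin': (0.447, 0.1345, (np.float64(150.0), np.float64(150.0)), 90.0), 'mid': (0.4459, 0.0034, (np.float64(60.0), np.float64(92.0)), 89.2)}
ring in hand [ 0.4462587  -0.20935865  0.173     ] [ 0.44718542 -0.20843755  0.12093913]
at [ 0.4472 -0.2084  0.1209] -83.09 delta cm [-2.000e-02  3.434e+01 -9.000e-02] twist 6.91
x -5.68 y -0.69 z 0.02 twist 1.15
x -5.70 y -0.57 z 0.02 twist 1.15
x -5.71 y -0.46 z 0.02 twist 1.15
x -5.71 y -0.34 z 0.02 twist 1.15
x -5.72 y -0.23 z 0.02 twist 1.15
x -5.72 y -0.11 z 0.02 twist 1.15
```

```bash
python3 -m creep '[{"x":-4.0,"y":-0.5,"z":0,"twist":1.1,"gripper":0.4},{"x":-5.7,"y":-0.6,"z":0,"twist":1.2,"gripper":0.4},{"x":-5.7,"y":-0.5,"z":0,"twist":1.2,"gripper":0.4},{"x":-5.7,"y":-0.3,"z":0,"twist":1.2,"gripper":0.4},{"x":-5.7,"y":-0.2,"z":0,"twist":1.1,"gripper":0.4},{"x":-5.0,"y":-0.1,"z":0,"twist":1.1,"gripper":0.4},{"x":-2.5,"y":-0.1,"z":0,"twist":0,"gripper":0.4},{"x":0,"y":0,"z":0,"twist":0,"gripper":0.4}]'; python3 plan.py 0.448 0.1355 0.05 -90 1
python3 - <<'E'
from h import *
snap('wrist','w10'); c=snap('top','t10')
s=dict(np.load('pics/scene0.npz'))
E
```

```text
t: 12.75
tool_pos: [0.4488, 0.1367, 0.1211]
tcp_rot: [0.708, -0.706, -0.0, 0.001]
wrist_force: [-0.2, -0.4, -2.1]
width: 0.0455
gripper_force: 61.5
at [0.4488 0.1367 0.1211] -89.81 delta cm [-0.08 -0.12 -7.11] twist 0.19
x 0.12 y 0.08 z 7.11 twist 0.19
```

```bash
python3 -m creep '[{"x":0.1,"y":0.1,"z":2,"twist":0,"gripper":0.4},{"x":0,"y":0,"z":2,"twist":0,"gripper":0.4},{"x":0,"y":0,"z":1.5,"twist":0,"gripper":0.4},{"x":0,"y":0,"z":1.5,"twist":0,"gripper":0.4},{"x":0,"y":0,"z":1,"twist":0,"gripper":0.4},{"x":0,"y":0,"z":1,"twist":0,"gripper":0.4},{"x":0,"y":0,"z":0.5,"twist":0,"gripper":0.4},{"x":0,"y":0,"z":0,"twist":0,"gripper":0.4}]'; python3 plan.py 0.448 0.1355 -0.011 -90 1
```

```text
t: 13.85
tool_pos: [0.448, 0.1342, 0.0267]
tcp_rot: [0.707, -0.707, -0.0, 0.0]
wrist_force: [0.1, 0.6, -1.7]
width: 0.0458
gripper_force: 61.6
at [0.448  0.1342 0.0267] -89.98 delta cm [-0.    0.13 -3.77] twist 0.02
x -0.13 y 0.00 z 3.77 twist 0.02
```

Underside is now at about 0.048 m, past the stud tip with no side force. I'll lower the rest of the way.

```bash
python3 -m creep '[{"x":-0.1,"y":0,"z":0.8,"twist":0,"gripper":0.4},{"x":0,"y":0,"z":0.8,"twist":0,"gripper":0.4},{"x":0,"y":0,"z":0.8,"twist":0,"gripper":0.4},{"x":0,"y":0,"z":0.5,"twist":0,"gripper":0.4},{"x":0,"y":0,"z":0.3,"twist":0,"gripper":0.4},{"x":0,"y":0,"z":0.2,"twist":0,"gripper":0.4},{"x":0,"y":0,"z":0,"twist":0,"gripper":0.4},{"x":0,"y":0,"z":0,"twist":0,"gripper":0.4}]'; python3 plan.py 0.448 0.1355 -0.011 -90 1
```

```text
t: 14.85
tool_pos: [0.4482, 0.1355, -0.0069]
tcp_rot: [0.707, -0.707, 0.0, -0.0]
wrist_force: [0.3, -0.1, -1.1]
width: 0.0455
gripper_force: 61.6
at [ 0.4482  0.1355 -0.0069] -89.97 delta cm [-0.02  0.   -0.41] twist 0.03
x -0.00 y 0.02 z 0.41 twist 0.03
```

```bash
python3 -m creep '[{"x":0,"y":0,"z":0.2,"twist":0,"gripper":0.4},{"x":0,"y":0,"z":0.1,"twist":0,"gripper":0.4},{"x":0,"y":0,"z":0.1,"twist":0,"gripper":0.4},{"x":0,"y":0,"z":0.1,"twist":0,"gripper":0.4},{"x":0,"y":0,"z":0.1,"twist":0,"gripper":0.4},{"x":0,"y":0,"z":0.0,"twist":0,"gripper":0.4},{"x":0,"y":0,"z":0,"twist":0,"gripper":0.4},{"x":0,"y":0,"z":0,"twist":0,"gripper":0.4}]'
```

```text
t: 15.85
tool_pos: [0.4482, 0.1354, -0.0097]
tcp_rot: [0.708, -0.707, 0.0, -0.0]
wrist_force: [-9.7, -1.4, 30.1]
width: 0.0454
gripper_force: 65.1
```

Contact with the base at 30 N, so the ring is seated. I'll relieve the load, release and rise.

```bash
python3 -m creep '[{"x":0,"y":0,"z":-0.2,"twist":0,"gripper":0.4},{"x":0,"y":0,"z":-0.1,"twist":0,"gripper":0.4},{"x":0,"y":0,"z":0,"twist":0,"gripper":0.65},{"x":0,"y":0,"z":0,"twist":0,"gripper":0.8},{"x":0,"y":0,"z":0,"twist":0,"gripper":1},{"x":0,"y":0,"z":0,"twist":0,"gripper":1},{"x":0,"y":0,"z":-2,"twist":0,"gripper":1},{"x":0,"y":0,"z":-4,"twist":0,"gripper":1}]'; python3 -m creep '[{"x":0,"y":0,"z":-4,"twist":0,"gripper":1},{"x":2,"y":0,"z":-4,"twist":0,"gripper":1},{"x":5.6,"y":0,"z":-2,"twist":-1,"gripper":1},{"x":5.8,"y":0.1,"z":0,"twist":-1,"gripper":1},{"x":5.8,"y":0.2,"z":0,"twist":-1,"gripper":1},{"x":5.8,"y":0.3,"z":0,"twist":-2,"gripper":1},{"x":5.2,"y":0.5,"z":0,"twist":-2,"gripper":1},{"x":3,"y":0.5,"z":0,"twist":0,"gripper":1}]'; python3 plan.py 0.448 -0.21 0.1 -83 1
python3 - <<'E'
from h import *
snap('wrist','w11'); snap('top','t11'); snap('scene','s11')
E
```

```text
t: 16.85
tool_pos: [0.4469, 0.1346, 0.0492]
tcp_rot: [0.707, -0.707, -0.0, 0.002]
wrist_force: [-0.8, -0.0, 0.1]
width: 0.0854
gripper_force: 0.0
t: 17.85
tool_pos: [0.446, -0.1996, 0.1497]
tcp_rot: [0.748, -0.663, -0.0, 0.0]
wrist_force: [-0.1, 0.2, 0.1]
width: 0.0855
gripper_force: 0.0
at [ 0.446  -0.1996  0.1497] -83.1 delta cm [ 0.2  -1.04 -4.97] twist -0.1
x 1.06 y -0.07 z 4.97 twist -0.10
```

```bash
cat > rect.py <<'E'
from h import *
def rectify(c,fish,x,y,z,yaw=0,N=80):
    g=np.arange(-N,N+1)*.001; a0=np.radians(yaw); A,B=np.meshgrid(g,g,indexing='ij') # rows: object x, cols: object y
    X=x+A*np.cos(a0)-B*np.sin(a0); Y=y+A*np.sin(a0)+B*np.cos(a0)
    T=np.array(c['world_to_cam']); q=np.stack([X,Y,np.full_like(X,z)],-1)@T[:3,:3].T+T[:3,3]
    a,b,d=q[...,0],-q[...,1],-q[...,2]
    if fish: r=np.hypot(a,b); s=np.arctan2(r,d)/r
    else: s=1/d
    return cv2.remap(c['color'],(c['cx']+c['fx']*a*s).astype(np.float32),(c['cy']+c['fy']*b*s).astype(np.float32),cv2.INTER_LINEAR)
def block(c,fish,x,y,z,yaw,thr=95):
    "centre of the grey top face: bounding rectangle of bright neutral pixels"
    r=rectify(c,fish,x,y,z,yaw); i=r.astype(int); m=((i.mean(2)>thr)&(i.max(2)-i.min(2)<25)).astype(np.uint8)
    m=cv2.morphologyEx(m,cv2.MORPH_OPEN,np.ones((4,4)))
    n,l,st,ce=cv2.connectedComponentsWithStats(m); out=[]
    for k in range(1,n):
        if st[k,4]>300:
            cn=cv2.findContours((l==k).astype(np.uint8),0,1)[0][0]; (v,u),wh,an=cv2.minAreaRect(cn)
            out.append((int(u-80),int(v-80),st[k,[1,0]]-80,st[k,[3,2]],st[k,4],round(an,1)))
    return r,out
E
python3 - <<'E'
from rect import *
c=dict(np.load('pics/w11.npz'))
r1,o=block(c,1,.448,-.21,.064,7); print('narrow dx dy(mm, object axes), min corner, size, area, ang'); [print(x) for x in o]
t=dict(np.load('pics/t11.npz'))
r2,o=block(t,0,.448,-.21,.064,7); print('top');[print(x) for x in o]
r3=rectify(t,0,.447,.1345,.046); r4=rectify(dict(np.load('pics/w10.npz')),1,.447,.1345,.008)
r5=rectify(t,0,.465,-.345,.064,7); 
r6=rectify(dict(np.load('pics/s11.npz')),0,.447,.1345,.046)
im=np.vstack([np.hstack([r1,r2,r3]),np.hstack([rectify(dict(np.load('pics/w2.npz')),1,.553,.005,.008),r5,r6])])
for i in range(6):
    cv2.drawMarker(im,(80+161*(i%3),80+161*(i//3)),(255,0,0),0,8,1)
cv2.imwrite('pics/c11.png',cv2.resize(im,(798,532))[:,:,::-1])
E
```

```text
narrow dx dy(mm, object axes), min corner, size, area, ang
(-16, -7, array([-23, -27], dtype=int32), array([14, 41], dtype=int32), np.int32(525), 90.0)
(19, 0, array([ 12, -28], dtype=int32), array([15, 57], dtype=int32), np.int32(719), 2.0)
top
(46, 6, array([ 12, -54], dtype=int32), array([ 69, 121], dtype=int32), np.int32(6525), 90.0)
```

```bash
python3 -m creep '[{"x":0.5,"y":-0.1,"z":2,"twist":0,"gripper":1},{"x":0.5,"y":-0.1,"z":3,"twist":0,"gripper":1},{"x":0,"y":0,"z":3,"twist":0,"gripper":1},{"x":0,"y":0,"z":3,"twist":0,"gripper":1},{"x":0,"y":0,"z":2,"twist":0,"gripper":1},{"x":0,"y":0,"z":1.2,"twist":0,"gripper":1},{"x":0,"y":0,"z":0,"twist":0,"gripper":1},{"x":0,"y":0,"z":0,"twist":0,"gripper":1}]'; python3 plan.py 0.449 -0.2095 0.008 -83 1
```

```text
t: 19.0
tool_pos: [0.4505, -0.2069, 0.0087]
tcp_rot: [0.749, -0.662, 0.001, -0.0]
wrist_force: [1.2, -0.1, 0.1]
width: 0.0856
gripper_force: 0.0
at [ 0.4505 -0.2069  0.0087] -82.94 delta cm [-0.15 -0.26 -0.07] twist 0.06
x 0.24 y 0.18 z 0.07 twist 0.06
```

```bash
python3 -m creep '[{"x":0.2,"y":0.1,"z":0,"twist":0,"gripper":1},{"x":0,"y":0,"z":0,"twist":0,"gripper":1},{"x":0,"y":0,"z":0,"twist":0,"gripper":0.75},{"x":0,"y":0,"z":0,"twist":0,"gripper":0.65},{"x":0,"y":0,"z":0,"twist":0,"gripper":0.6},{"x":0,"y":0,"z":0,"twist":0,"gripper":0.55},{"x":0,"y":0,"z":0,"twist":0,"gripper":0.45},{"x":0,"y":0,"z":0,"twist":0,"gripper":0.45}]';  python3 -m creep '[{"x":0,"y":0,"z":0,"twist":0,"gripper":0.4},{"x":0,"y":0,"z":0,"twist":0,"gripper":0.4},{"x":0,"y":0,"z":-0.5,"twist":0,"gripper":0.4},{"x":0,"y":0,"z":-1,"twist":0,"gripper":0.4},{"x":0,"y":0,"z":-2,"twist":0,"gripper":0.4},{"x":0,"y":0,"z":-3,"twist":0,"gripper":0.4},{"x":0,"y":0,"z":-3,"twist":0,"gripper":0.4},{"x":0,"y":0,"z":-2,"twist":0,"gripper":0.4}]'; python3 plan.py 0.448 -0.2095 0.008 -83 1
python3 - <<'E'
from h import *
snap('wrist','w12'); snap('top','t12'); snap('scene','s12')
E
```

```text
t: 20.0
tool_pos: [0.4496, -0.2093, 0.0085]
tcp_rot: [0.749, -0.662, 0.001, -0.0]
wrist_force: [0.1, -0.1, 5.1]
width: 0.049
gripper_force: 62.6
t: 21.0
tool_pos: [0.449, -0.2092, 0.1246]
tcp_rot: [0.749, -0.663, 0.001, -0.0]
wrist_force: [0.8, 0.4, -2.2]
width: 0.0492
gripper_force: 61.9
at [ 0.449  -0.2092  0.1246] -82.99 delta cm [ -0.1   -0.03 -11.66] twist 0.01
x 0.02 y 0.11 z 11.66 twist 0.01
```

```bash
python3 - <<'E'
from rect import *
c=dict(np.load('pics/w12.npz')); p=sense()['tool_pos']
for thr in(80,110): r,o=block(c,1,p[0],p[1],.180,7,thr); print([x[:5] for x in o])
c=dict(np.load('pics/w11.npz'))
for thr in(80,110): r,o=block(c,1,.449,-.209,.064,7,thr); print([x[:5] for x in o])
E
python3 plan.py 0.556 0.136 0.125 -90 7
```

```text
[(0, 0, array([-25, -29], dtype=int32), array([52, 59], dtype=int32), np.int32(1785)), (0, -47, array([-11, -58], dtype=int32), array([23, 22], dtype=int32), np.int32(311)), (66, -59, array([ 53, -80], dtype=int32), array([28, 42], dtype=int32), np.int32(1063))]
[(-8, -22, array([-25, -28], dtype=int32), array([34, 12], dtype=int32), np.int32(322)), (66, -59, array([ 54, -80], dtype=int32), array([27, 42], dtype=int32), np.int32(995))]
[(-7, -8, array([-24, -29], dtype=int32), array([34, 43], dtype=int32), np.int32(814)), (0, -41, array([-21, -50], dtype=int32), array([44, 19], dtype=int32), np.int32(663)), (18, 0, array([ 11, -29], dtype=int32), array([15, 58], dtype=int32), np.int32(753))]
[(-17, -7, array([-23, -27], dtype=int32), array([13, 40], dtype=int32), np.int32(475)), (18, -1, array([ 11, -28], dtype=int32), array([15, 54], dtype=int32), np.int32(655))]
at [ 0.4493 -0.2091  0.1237] -82.99 delta cm [10.67 34.51  0.13] twist 7.01
x -4.71 y -2.12 z -0.02 twist 1.00
x -4.74 y -2.03 z -0.02 twist 1.00
x -4.78 y -1.95 z -0.02 twist 1.00
x -4.81 y -1.87 z -0.02 twist 1.00
x -4.84 y -1.78 z -0.02 twist 1.00
x -4.87 y -1.70 z -0.02 twist 1.00
x -4.90 y -1.61 z -0.02 twist 1.00
```

The block in hand is centred on the tool: 52 × 59 mm seen, offset 0 mm. I'll carry it to the narrow bar.

```bash
python3 -m creep '[{"x":-3.5,"y":-1.6,"z":0,"twist":1,"gripper":0.4},{"x":-5.2,"y":-2.2,"z":0,"twist":1,"gripper":0.4},{"x":-5.3,"y":-2.1,"z":0,"twist":1,"gripper":0.4},{"x":-5.4,"y":-2.1,"z":0,"twist":1,"gripper":0.4},{"x":-5.4,"y":-2.0,"z":0,"twist":1,"gripper":0.4},{"x":-5.0,"y":-1.8,"z":0,"twist":1,"gripper":0.4},{"x":-3.8,"y":-1.3,"z":0,"twist":1,"gripper":0.4},{"x":0,"y":0,"z":0,"twist":0,"gripper":0.4}]'; python3 plan.py 0.556 0.136 0.05 -90 1
```

```text
t: 22.15
tool_pos: [0.5559, 0.1376, 0.1208]
tcp_rot: [0.708, -0.706, -0.001, 0.001]
wrist_force: [-0.1, -0.5, -2.4]
width: 0.0491
gripper_force: 62.0
at [0.5559 0.1376 0.1208] -89.8 delta cm [ 0.01 -0.16 -7.08] twist 0.2
x 0.16 y -0.01 z 7.08 twist 0.20
```

```bash
python3 -m creep '[{"x":0.1,"y":0,"z":2,"twist":0.2,"gripper":0.4},{"x":0,"y":0,"z":2.5,"twist":0,"gripper":0.4},{"x":0,"y":0,"z":2,"twist":0,"gripper":0.4},{"x":0,"y":0,"z":1,"twist":0,"gripper":0.4},{"x":0,"y":0,"z":0.5,"twist":0,"gripper":0.4},{"x":0,"y":0,"z":0,"twist":0,"gripper":0.4},{"x":0,"y":0,"z":0,"twist":0,"gripper":0.4},{"x":0,"y":0,"z":0,"twist":0,"gripper":0.4}]'; python3 plan.py 0.556 0.136 -0.012 -90 1
```

```text
t: 23.15
tool_pos: [0.5565, 0.1346, 0.0436]
tcp_rot: [-0.706, 0.708, -0.0, 0.001]
wrist_force: [0.2, -0.1, -1.7]
width: 0.049
gripper_force: 62.1
at [0.5565 0.1346 0.0436] 269.83 delta cm [-0.05  0.14 -5.56] twist -0.17
x -0.14 y 0.05 z 5.56 twist -0.17
```

```bash
python3 -m creep '[{"x":-0.1,"y":0,"z":0.8,"twist":0,"gripper":0.4},{"x":0,"y":0,"z":1,"twist":0,"gripper":0.4},{"x":0,"y":0,"z":1,"twist":0,"gripper":0.4},{"x":0,"y":0,"z":1,"twist":0,"gripper":0.4},{"x":0,"y":0,"z":0.8,"twist":0,"gripper":0.4},{"x":0,"y":0,"z":0.5,"twist":0,"gripper":0.4},{"x":0,"y":0,"z":0.2,"twist":0,"gripper":0.4},{"x":0,"y":0,"z":0.1,"twist":0,"gripper":0.4}]';  python3 -m creep '[{"x":0,"y":0,"z":0.1,"twist":0,"gripper":0.4},{"x":0,"y":0,"z":0.1,"twist":0,"gripper":0.4},{"x":0,"y":0,"z":0.1,"twist":0,"gripper":0.4},{"x":0,"y":0,"z":0,"twist":0,"gripper":0.4},{"x":0,"y":0,"z":0,"twist":0,"gripper":0.4},{"x":0,"y":0,"z":0,"twist":0,"gripper":0.4},{"x":0,"y":0,"z":0,"twist":0,"gripper":0.4},{"x":0,"y":0,"z":0,"twist":0,"gripper":0.4}]'
```

```text
t: 24.15
tool_pos: [0.5563, 0.1354, -0.011]
tcp_rot: [-0.706, 0.708, -0.0, 0.0]
wrist_force: [0.2, -0.4, -1.4]
width: 0.0491
gripper_force: 62.1
t: 25.15
tool_pos: [0.5562, 0.1354, -0.0135]
tcp_rot: [-0.706, 0.708, -0.0, 0.0]
wrist_force: [-2.8, 0.6, 5.6]
width: 0.049
gripper_force: 62.8
```

Contact at −0.0135, exactly as predicted, so it is seated. I'll release and go back for the wide one.

```bash
python3 -m creep '[{"x":0,"y":0,"z":0,"twist":0,"gripper":0.6},{"x":0,"y":0,"z":0,"twist":0,"gripper":0.7},{"x":0,"y":0,"z":0,"twist":0,"gripper":0.9},{"x":0,"y":0,"z":0,"twist":0,"gripper":1},{"x":0,"y":0,"z":0,"twist":0,"gripper":1},{"x":0,"y":0,"z":-2,"twist":0,"gripper":1},{"x":0,"y":0,"z":-4,"twist":0,"gripper":1},{"x":0,"y":0,"z":-4,"twist":0,"gripper":1}]'; python3 -m creep '[{"x":0,"y":0,"z":-4,"twist":0,"gripper":1},{"x":4.5,"y":1.5,"z":-2,"twist":-1,"gripper":1},{"x":5.6,"y":1.8,"z":0,"twist":-1,"gripper":1},{"x":5.7,"y":1.8,"z":0,"twist":-1,"gripper":1},{"x":5.6,"y":2.0,"z":0,"twist":-1,"gripper":1},{"x":5.6,"y":2.2,"z":0,"twist":-1,"gripper":1},{"x":5.0,"y":2.0,"z":0,"twist":-1,"gripper":1},{"x":2,"y":0.8,"z":0,"twist":-1,"gripper":1}]'; python3 plan.py 0.449 -0.209 -0.022 -83 1
python3 - <<'E'
from rect import *
c=snap('wrist','w13'); t=snap('top','t13'); snap('scene','s13')
for thr in(80,110):
  for cc,f in((c,1),(t,0)): r,o=block(cc,f,.449,-.209,.034,7,thr); print([x[:5] for x in o])
E
```

```text
t: 26.15
tool_pos: [0.5559, 0.1352, 0.0867]
tcp_rot: [-0.706, 0.708, 0.0, -0.0]
wrist_force: [0.8, 0.1, -0.0]
width: 0.0855
gripper_force: 0.0
t: 27.15
tool_pos: [0.4492, -0.2121, 0.146]
tcp_rot: [0.747, -0.665, -0.0, 0.0]
wrist_force: [0.4, 0.2, -0.3]
width: 0.0855
gripper_force: 0.0
at [ 0.4492 -0.2121  0.146 ] -83.32 delta cm [ -0.02   0.31 -16.8 ] twist -0.32
x -0.31 y -0.01 z 16.80 twist -0.32
[(1, -13, array([-23, -49], dtype=int32), array([49, 72], dtype=int32), np.int32(1923))]
[(-16, -9, array([-23, -26], dtype=int32), array([15, 34], dtype=int32), np.int32(467)), (36, 0, array([ -8, -80], dtype=int32), array([ 89, 161], dtype=int32), np.int32(8934))]
[(-16, -23, array([-22, -49], dtype=int32), array([13, 53], dtype=int32), np.int32(642)), (18, -16, array([ 13, -48], dtype=int32), array([13, 64], dtype=int32), np.int32(795))]
[(51, -15, array([ 22, -72], dtype=int32), array([ 59, 114], dtype=int32), np.int32(5177)), (60, 68, array([41, 57], dtype=int32), array([40, 24], dtype=int32), np.int32(579))]
```

```bash
python3 -m creep '[{"x":-0.2,"y":0,"z":3,"twist":-0.3,"gripper":1},{"x":-0.2,"y":0,"z":4,"twist":0,"gripper":1},{"x":0,"y":0,"z":4,"twist":0,"gripper":1},{"x":0,"y":0,"z":3,"twist":0,"gripper":1},{"x":0,"y":0,"z":1.8,"twist":0,"gripper":1},{"x":0,"y":0,"z":1.0,"twist":0,"gripper":1},{"x":0,"y":0,"z":0,"twist":0,"gripper":1},{"x":0,"y":0,"z":0,"twist":0,"gripper":1}]'; python3 plan.py 0.4495 -0.208 -0.022 -83 1
```

```text
t: 28.3
tool_pos: [0.4509, -0.2058, -0.0213]
tcp_rot: [0.75, -0.662, 0.001, -0.0]
wrist_force: [1.2, 0.7, 0.5]
width: 0.0855
gripper_force: 0.0
at [ 0.4509 -0.2058 -0.0213] -82.85 delta cm [-0.14 -0.22 -0.07] twist 0.15
x 0.20 y 0.17 z 0.07 twist 0.15
```

```bash
python3 -m creep '[{"x":0.2,"y":0.1,"z":0,"twist":0,"gripper":1},{"x":0,"y":0,"z":0,"twist":0,"gripper":1},{"x":0,"y":0,"z":0,"twist":0,"gripper":0.75},{"x":0,"y":0,"z":0,"twist":0,"gripper":0.65},{"x":0,"y":0,"z":0,"twist":0,"gripper":0.6},{"x":0,"y":0,"z":0,"twist":0,"gripper":0.55},{"x":0,"y":0,"z":0,"twist":0,"gripper":0.45},{"x":0,"y":0,"z":0,"twist":0,"gripper":0.45}]';  python3 -m creep '[{"x":0,"y":0,"z":0,"twist":0,"gripper":0.4},{"x":0,"y":0,"z":0,"twist":0,"gripper":0.4},{"x":0,"y":0,"z":-0.5,"twist":0,"gripper":0.4},{"x":0,"y":0,"z":-1,"twist":0,"gripper":0.4},{"x":0,"y":0,"z":-3,"twist":0,"gripper":0.4},{"x":0,"y":0,"z":-4,"twist":0,"gripper":0.4},{"x":0,"y":0,"z":-4,"twist":0,"gripper":0.4},{"x":0,"y":0,"z":-2,"twist":0,"gripper":0.4}]'
python3 - <<'E'
from rect import *
c=snap('wrist','w14'); p=sense()['tool_pos']
for thr in(60,80,110): r,o=block(c,1,p[0],p[1],p[2]+.0255+.03,7,thr); print([x[:5] for x in o])
# wide stub: base mask from pictures, key masked out by limiting to |dx|<38,|dy|<62
for n,f in(('w2',1),('top0',0)):
    r=rectify(dict(np.load(f'pics/{n}.npz')),f,.553,.005,.008).astype(int).mean(2); m=(r<148); 
    print(n,'rows(x) cover',[(i-80,int(m[i,30:130].sum())) for i in range(44,118,2)]); print('cols',[(i-80,int(m[55:105,i].sum())) for i in list(range(20,32))+list(range(128,142))])
E
python3 plan.py 0.553 0.0055 0.125 -90 5
```

```text
t: 29.3
tool_pos: [0.4499, -0.2081, -0.0216]
tcp_rot: [0.75, -0.662, 0.0, -0.0]
wrist_force: [-0.3, 0.5, 6.3]
width: 0.0489
gripper_force: 63.8
t: 30.3
tool_pos: [0.4497, -0.2081, 0.1253]
tcp_rot: [0.75, -0.662, 0.001, -0.001]
wrist_force: [1.0, 0.3, -3.7]
width: 0.049
gripper_force: 63.6
[(-68, -33, array([-80, -46], dtype=int32), array([25, 27], dtype=int32), np.int32(467)), (-1, -11, array([-28, -51], dtype=int32), array([54, 80], dtype=int32), np.int32(2410)), (62, -59, array([ 45, -80], dtype=int32), array([36, 42], dtype=int32), np.int32(1316))]
[(-1, -11, array([-25, -50], dtype=int32), array([48, 79], dtype=int32), np.int32(2252)), (65, -59, array([ 51, -80], dtype=int32), array([30, 42], dtype=int32), np.int32(1083))]
[(-18, -35, array([-25, -50], dtype=int32), array([14, 31], dtype=int32), np.int32(406)), (6, -29, array([-10, -50], dtype=int32), array([33, 42], dtype=int32), np.int32(774)), (66, -59, array([ 52, -80], dtype=int32), array([29, 42], dtype=int32), np.int32(1062))]
w2 rows(x) cover [(-36, 0), (-34, 0), (-32, 0), (-30, 80), (-28, 100), (-26, 95), (-24, 91), (-22
[... 804 characters left out ...]
 100), (2, 100), (4, 100), (6, 100), (8, 100), (10, 100), (12, 100), (14, 100), (16, 100), (18, 97), (20, 97), (22, 98), (24, 92), (26, 99), (28, 97), (30, 1), (32, 0), (34, 0), (36, 0)]
cols [(-60, 0), (-59, 0), (-58, 0), (-57, 0), (-56, 0), (-55, 33), (-54, 50), (-53, 50), (-52, 48), (-51, 42), (-50, 39), (-49, 43), (48, 43), (49, 43), (50, 39), (51, 42), (52, 50), (53, 50), (54, 50), (55, 49), (56, 10), (57, 0), (58, 0), (59, 0), (60, 0), (61, 0)]
at [ 0.4508 -0.2085  0.1272] -82.85 delta cm [10.22 21.4  -0.22] twist 7.15
x -3.99 y -2.56 z 0.04 twist 1.43
x -4.05 y -2.46 z 0.04 twist 1.43
x -4.11 y -2.36 z 0.04 twist 1.43
x -4.17 y -2.25 z 0.04 twist 1.43
x -4.23 y -2.15 z 0.04 twist 1.43
```

```bash
python3 -m creep '[{"x":-2.4,"y":-1.5,"z":0,"twist":1,"gripper":0.4},{"x":-3.6,"y":-2.3,"z":0,"twist":1.2,"gripper":0.4},{"x":-3.8,"y":-2.2,"z":0,"twist":1.3,"gripper":0.4},{"x":-3.8,"y":-2.2,"z":0,"twist":1.3,"gripper":0.4},{"x":-3.6,"y":-1.9,"z":0,"twist":1.2,"gripper":0.4},{"x":-2.3,"y":-1.1,"z":0,"twist":1.2,"gripper":0.4},{"x":-1,"y":-0.5,"z":0,"twist":0,"gripper":0.4},{"x":0,"y":0,"z":0,"twist":0,"gripper":0.4}]'; python3 plan.py 0.553 0.0045 0.043 -90 1
```

```text
t: 31.35
tool_pos: [0.5509, 0.005, 0.1221]
tcp_rot: [-0.707, 0.707, 0.001, -0.001]
wrist_force: [-0.9, 0.1, -3.8]
width: 0.0487
gripper_force: 63.4
at [0.5509 0.005  0.1221] 269.96 delta cm [ 0.21 -0.05 -7.91] twist -0.04
x 0.05 y -0.21 z 7.91 twist -0.04
```

```bash
python3 -m creep '[{"x":0,"y":-0.2,"z":2,"twist":0,"gripper":0.4},{"x":0,"y":0,"z":2.5,"twist":0,"gripper":0.4},{"x":0,"y":0,"z":2,"twist":0,"gripper":0.4},{"x":0,"y":0,"z":1,"twist":0,"gripper":0.4},{"x":0,"y":0,"z":0.4,"twist":0,"gripper":0.4},{"x":0,"y":0,"z":0,"twist":0,"gripper":0.4},{"x":0,"y":0,"z":0,"twist":0,"gripper":0.4},{"x":0,"y":0,"z":0,"twist":0,"gripper":0.4}]'; python3 plan.py 0.553 0.0045 -0.012 -90 1
```

```text
t: 32.35
tool_pos: [0.5539, 0.005, 0.0445]
tcp_rot: [-0.707, 0.708, -0.0, 0.001]
wrist_force: [0.7, -0.4, -3.7]
width: 0.0486
gripper_force: 63.3
at [0.5539 0.005  0.0445] 269.93 delta cm [-0.09 -0.05 -5.65] twist -0.07
x 0.05 y 0.09 z 5.65 twist -0.07
```

```bash
python3 -m creep '[{"x":0,"y":0.1,"z":0.8,"twist":0,"gripper":0.4},{"x":0,"y":0,"z":1,"twist":0,"gripper":0.4},{"x":0,"y":0,"z":1,"twist":0,"gripper":0.4},{"x":0,"y":0,"z":1,"twist":0,"gripper":0.4},{"x":0,"y":0,"z":0.8,"twist":0,"gripper":0.4},{"x":0,"y":0,"z":0.5,"twist":0,"gripper":0.4},{"x":0,"y":0,"z":0.3,"twist":0,"gripper":0.4},{"x":0,"y":0,"z":0.1,"twist":0,"gripper":0.4}]';  python3 -m creep '[{"x":0,"y":0,"z":0.1,"twist":0,"gripper":0.4},{"x":0,"y":0,"z":0.1,"twist":0,"gripper":0.4},{"x":0,"y":0,"z":0.1,"twist":0,"gripper":0.4},{"x":0,"y":0,"z":0,"twist":0,"gripper":0.4},{"x":0,"y":0,"z":0,"twist":0,"gripper":0.4},{"x":0,"y":0,"z":0,"twist":0,"gripper":0.4},{"x":0,"y":0,"z":0,"twist":0,"gripper":0.4},{"x":0,"y":0,"z":0,"twist":0,"gripper":0.4}]'
```

```text
t: 33.35
tool_pos: [0.5527, 0.0049, -0.0111]
tcp_rot: [-0.707, 0.708, -0.0, 0.0]
wrist_force: [0.2, 1.0, -3.6]
width: 0.0493
gripper_force: 63.5
t: 34.35
tool_pos: [0.5527, 0.005, -0.0136]
tcp_rot: [-0.707, 0.708, -0.0, 0.0]
wrist_force: [-3.4, 0.5, 5.4]
width: 0.0488
gripper_force: 64.6
```

Seated. I'll release it and go to the big ring.

```bash
python3 -m creep '[{"x":0,"y":0,"z":0,"twist":0,"gripper":0.6},{"x":0,"y":0,"z":0,"twist":0,"gripper":0.7},{"x":0,"y":0,"z":0,"twist":0,"gripper":0.9},{"x":0,"y":0,"z":0,"twist":0,"gripper":1},{"x":0,"y":0,"z":0,"twist":0,"gripper":1},{"x":0,"y":0,"z":-2,"twist":0,"gripper":1},{"x":0,"y":0,"z":-4,"twist":0,"gripper":1},{"x":0,"y":0,"z":-4,"twist":0,"gripper":1}]'; python3 -m creep '[{"x":0,"y":0,"z":-4,"twist":0,"gripper":1},{"x":4.6,"y":1.0,"z":-2,"twist":-1,"gripper":1},{"x":5.7,"y":1.0,"z":0,"twist":-1,"gripper":1},{"x":5.8,"y":1.2,"z":0,"twist":-1,"gripper":1},{"x":5.8,"y":1.4,"z":0,"twist":-1,"gripper":1},{"x":5.8,"y":1.4,"z":0,"twist":-1,"gripper":1},{"x":5.0,"y":1.4,"z":0,"twist":-1,"gripper":1},{"x":2.3,"y":0.6,"z":0,"twist":-1,"gripper":1}]'; python3 -m creep '[{"x":0,"y":0,"z":0,"twist":0,"gripper":1},{"x":0,"y":0,"z":0,"twist":0,"gripper":1},{"x":0,"y":0,"z":0,"twist":0,"gripper":1},{"x":0,"y":0,"z":0,"twist":0,"gripper":1},{"x":0,"y":0,"z":0,"twist":0,"gripper":1},{"x":0,"y":0,"z":0,"twist":0,"gripper":1},{"x":0,"y":0,"z":0,"twist":0,"gripper":1},{"x":0,"y":0,"z":0,"twist":0,"gripper":1}]'; python3 plan.py 0.4645 -0.344 0.012 -83 1
python3 - <<'E'
from rect import *
c=snap('wrist','w15'); t=snap('top','t15'); s=snap('scene','s15')
for n,cc,f in(('wrist',c,1),('top',t,0),('scene',s,0)):
    r=rectify(cc,f,.4645,-.344,.064,7); g=cv2.medianBlur(cv2.cvtColor(r,cv2.COLOR_RGB2GRAY),3)
    h=cv2.HoughCircles(g,cv2.HOUGH_GRADIENT,1.5,30,param1=80,param2=18,minRadius=20,maxRadius=35)
    print(n,None if h is None else [(round(float(v)-80,1),round(float(u)-80,1),round(float(q),1)) for u,v,q in h[0][:4]])
E
```

```text
t: 35.35
tool_pos: [0.5523, 0.0048, 0.0867]
tcp_rot: [-0.707, 0.708, 0.0, -0.0]
wrist_force: [0.6, -0.2, -0.0]
width: 0.0853
gripper_force: 0.0
t: 36.35
tool_pos: [0.488, -0.3511, 0.1456]
tcp_rot: [0.748, -0.664, -0.0, 0.0]
wrist_force: [0.1, 1.2, -0.5]
width: 0.0858
gripper_force: 0.0
t: 37.35
tool_pos: [0.489, -0.3486, 0.1459]
tcp_rot: [0.748, -0.663, -0.0, 0.0]
wrist_force: [0.8, -0.1, -0.1]
width: 0.0854
gripper_force: 0.0
at [ 0.489  -0.3486  0.1459] -83.08 delta cm [ -2.45   0.46 -13.39] twist -0.08
x -0.75 y 2.38 z 13.39 twist -0.08
wrist [(0.2, -2.8, 23.8), (-25.2, 46.8, 32.5), (40.8, 1.8, 24.2), (28.8, -40.2, 25.7)]
top [(0.2, 0.2, 21.8), (25.8, -35.8, 20.8)]
scene [(-13.2, -13.2, 30.8), (6.2, -49.2, 30.8), (49.8, 16.8, 20.8), (-44.8, -47.8, 32.5)]
```

```bash
python3 -m creep '[{"x":-0.2,"y":1.2,"z":1,"twist":0,"gripper":1},{"x":-0.2,"y":1.2,"z":1,"twist":0,"gripper":1},{"x":0,"y":0,"z":2,"twist":0,"gripper":1},{"x":0,"y":0,"z":1,"twist":0,"gripper":1},{"x":0,"y":0,"z":0,"twist":0,"gripper":1},{"x":0,"y":0,"z":0,"twist":0,"gripper":1},{"x":0,"y":0,"z":0,"twist":0,"gripper":1},{"x":0,"y":0,"z":0,"twist":0,"gripper":1}]'; python3 plan.py 0.4647 -0.345 0.006 -83 1
```

```text
t: 38.5
tool_pos: [0.4651, -0.3476, 0.0964]
tcp_rot: [0.749, -0.663, 0.0, -0.0]
wrist_force: [0.3, -0.1, 0.4]
width: 0.0851
gripper_force: 0.0
at [ 0.4651 -0.3476  0.0964] -83.07 delta cm [-0.04  0.26 -9.04] twist -0.07
x -0.26 y 0.00 z 9.04 twist -0.07
```

```bash
python3 -m creep '[{"x":-0.2,"y":0,"z":2,"twist":0,"gripper":1},{"x":0,"y":0,"z":2,"twist":0,"gripper":1},{"x":0,"y":0,"z":2,"twist":0,"gripper":1},{"x":0,"y":0,"z":2,"twist":0,"gripper":1},{"x":0,"y":0,"z":1,"twist":0,"gripper":1},{"x":0,"y":0,"z":0,"twist":0,"gripper":1},{"x":0,"y":0,"z":0,"twist":0,"gripper":1},{"x":0,"y":0,"z":0,"twist":0,"gripper":1}]'; python3 plan.py 0.4647 -0.345 0.006 -83 1;  python3 -m creep '[{"x":0,"y":0,"z":0,"twist":0,"gripper":0.95},{"x":0,"y":0,"z":0,"twist":0,"gripper":0.85},{"x":0,"y":0,"z":0,"twist":0,"gripper":0.8},{"x":0,"y":0,"z":0,"twist":0,"gripper":0.75},{"x":0,"y":0,"z":0,"twist":0,"gripper":0.65},{"x":0,"y":0,"z":0,"twist":0,"gripper":0.6},{"x":0,"y":0,"z":0,"twist":0,"gripper":0.6},{"x":0,"y":0,"z":0,"twist":0,"gripper":0.6}]'
```

```text
t: 39.5
tool_pos: [0.4651, -0.3458, 0.0068]
tcp_rot: [0.749, -0.663, 0.001, -0.0]
wrist_force: [0.3, -0.2, -0.1]
width: 0.0856
gripper_force: 0.0
at [ 0.4651 -0.3458  0.0068] -83.07 delta cm [-0.04  0.08 -0.08] twist -0.07
x -0.08 y 0.03 z 0.08 twist -0.07
t: 40.5
tool_pos: [0.465, -0.3457, 0.0067]
tcp_rot: [0.749, -0.663, 0.001, -0.0]
wrist_force: [-0.2, 0.4, 5.0]
width: 0.0636
gripper_force: 66.8
```

```bash
python3 -m creep '[{"x":0,"y":0,"z":0,"twist":0,"gripper":0.6},{"x":0,"y":0,"z":-0.5,"twist":0,"gripper":0.6},{"x":0,"y":0,"z":-0.5,"twist":0,"gripper":0.6},{"x":0,"y":0,"z":-2,"twist":0,"gripper":0.6},{"x":0,"y":0,"z":-3,"twist":0,"gripper":0.6},{"x":0,"y":0,"z":-3,"twist":0,"gripper":0.6},{"x":0,"y":0,"z":-2,"twist":0,"gripper":0.6},{"x":0,"y":0,"z":0,"twist":0,"gripper":0.6}]'; python3 plan.py 0.5565 0.262 0.118 -90 11
python3 - <<'E'
from rect import *
c=snap('wrist','w16'); t=snap('top','t16'); p=sense()['tool_pos']
for n,cc,f in(('wrist',c,1),):
    r=rectify(cc,f,p[0],p[1],p[2]+.0573,7); g=cv2.medianBlur(cv2.cvtColor(r,cv2.COLOR_RGB2GRAY),3)
    h=cv2.HoughCircles(g,cv2.HOUGH_GRADIENT,1.5,30,param1=80,param2=18,minRadius=20,maxRadius=35)
    print(n,None if h is None else [(round(float(v)-80,1),round(float(u)-80,1),round(float(q),1)) for u,v,q in h[0][:4]])
for thr in(80,110): r,o=block(c,1,.4655,-.345,.034,7,thr); print([x[:5] for x in o])
E
```

```text
t: 41.5
tool_pos: [0.4652, -0.3458, 0.1172]
tcp_rot: [0.748, -0.663, 0.002, -0.001]
wrist_force: [-0.4, 0.1, -2.7]
width: 0.0638
gripper_force: 66.7
at [ 0.4652 -0.3458  0.1172] -83.09 delta cm [ 9.13 60.78  0.08] twist 6.91
x -5.39 y -1.49 z -0.01 twist 0.63
x -5.40 y -1.43 z -0.01 twist 0.63
x -5.42 y -1.37 z -0.01 twist 0.63
x -5.43 y -1.31 z -0.01 twist 0.63
x -5.45 y -1.25 z -0.01 twist 0.63
x -5.46 y -1.19 z -0.01 twist 0.63
x -5.47 y -1.13 z -0.01 twist 0.63
x -5.48 y -1.07 z -0.01 twist 0.63
x -5.50 y -1.01 z -0.01 twist 0.63
x -5.51 y -0.95 z -0.01 twist 0.63
x -5.52 y -0.89 z -0.01 twist 0.63
wrist [(0.2, 0.2, 25.5), (1.8, -52.2, 34.1), (34.8, -38.8, 30.8), (-58.2, -23.8, 27.5)]
[(2, -21, array([-22, -41], dtype=int32), array([50, 41], dtype=int32), np.int32(1309)), (3, 34, array([-20,  28], dtype=int32), array([47, 13], dtype=int32), np.int32(447)), (65, -58, array([ 46, -75], dtype=int32), array([35, 33], dtype=int32), np.int32(857))]
[(-15, -27, array([-21, -40], dtype=int32), array([13, 26], dtype=int32), np.int32(330)), (20, -21, array([ 14, -40], dtype=int32), array([13, 39], dtype=int32), np.int32(493)), (65, -59, array([ 47, -74], dtype=int32), array([34, 32], dtype=int32), np.int32(831))]
```

The ring is held on-centre (offset 0.2 mm). The middle block sits at about (0.468, −0.345). I'll carry the ring to the thick stud.

```bash
python3 -m creep '[{"x":-3,"y":-0.9,"z":0,"twist":0.5,"gripper":0.6},{"x":-4.5,"y":-1.2,"z":0,"twist":0.6,"gripper":0.6},{"x":-5.4,"y":-1.4,"z":0,"twist":0.6,"gripper":0.6},{"x":-5.4,"y":-1.4,"z":0,"twist":0.6,"gripper":0.6},{"x":-5.4,"y":-1.3,"z":0,"twist":0.6,"gripper":0.6},{"x":-5.4,"y":-1.2,"z":0,"twist":0.6,"gripper":0.6},{"x":-5.4,"y":-1.2,"z":0,"twist":0.6,"gripper":0.6},{"x":-5.4,"y":-1.1,"z":0,"twist":0.6,"gripper":0.6}]'; python3 -m creep '[{"x":-5.4,"y":-1,"z":0,"twist":0.6,"gripper":0.6},{"x":-5.4,"y":-0.9,"z":0,"twist":0.6,"gripper":0.6},{"x":-5,"y":-0.7,"z":0,"twist":0.6,"gripper":0.6},{"x":-3,"y":-0.4,"z":0,"twist":0.6,"gripper":0.6},{"x":-1.5,"y":-0.2,"z":0,"twist":0,"gripper":0.6},{"x":0,"y":0,"z":0,"twist":0,"gripper":0.6},{"x":0,"y":0,"z":0,"twist":0,"gripper":0.6},{"x":0,"y":0,"z":0,"twist":0,"gripper":0.6}]'; python3 plan.py 0.5565 0.262 0.04 -90 1
```

```text
t: 42.6
tool_pos: [0.5271, 0.0618, 0.1144]
tcp_rot: [0.721, -0.693, -0.001, 0.001]
wrist_force: [0.6, 0.3, -2.7]
width: 0.0634
gripper_force: 66.6
t: 43.6
tool_pos: [0.5553, 0.2627, 0.116]
tcp_rot: [-0.706, 0.709, 0.0, -0.0]
wrist_force: [0.2, -0.6, -2.0]
width: 0.0633
gripper_force: 66.6
at [0.5553 0.2627 0.116 ] 269.74 delta cm [ 0.12 -0.07 -7.6 ] twist -0.26
x 0.07 y -0.12 z 7.60 twist -0.26
```

```bash
python3 -m creep '[{"x":0.1,"y":-0.1,"z":2,"twist":0,"gripper":0.6},{"x":0,"y":0,"z":2.5,"twist":0,"gripper":0.6},{"x":0,"y":0,"z":2,"twist":0,"gripper":0.6},{"x":0,"y":0,"z":0.8,"twist":0,"gripper":0.6},{"x":0,"y":0,"z":0.3,"twist":0,"gripper":0.6},{"x":0,"y":0,"z":0,"twist":0,"gripper":0.6},{"x":0,"y":0,"z":0,"twist":0,"gripper":0.6},{"x":0,"y":0,"z":0,"twist":0,"gripper":0.6}]'; python3 plan.py 0.5565 0.262 -0.012 -90 1
```

```text
t: 44.6
tool_pos: [0.5566, 0.2632, 0.0405]
tcp_rot: [-0.706, 0.708, -0.0, 0.001]
wrist_force: [-0.4, 0.2, -2.8]
width: 0.0631
gripper_force: 66.6
at [0.5566 0.2632 0.0405] 269.83 delta cm [-0.01 -0.12 -5.25] twist -0.17
x 0.12 y 0.01 z 5.25 twist -0.17
```

```bash
python3 -m creep '[{"x":0.1,"y":0,"z":0.8,"twist":0,"gripper":0.6},{"x":0,"y":0,"z":1,"twist":0,"gripper":0.6},{"x":0,"y":0,"z":1,"twist":0,"gripper":0.6},{"x":0,"y":0,"z":1,"twist":0,"gripper":0.6},{"x":0,"y":0,"z":0.7,"twist":0,"gripper":0.6},{"x":0,"y":0,"z":0.5,"twist":0,"gripper":0.6},{"x":0,"y":0,"z":0.2,"twist":0,"gripper":0.6},{"x":0,"y":0,"z":0.1,"twist":0,"gripper":0.6}]';  python3 -m creep '[{"x":0,"y":0,"z":0.1,"twist":0,"gripper":0.6},{"x":0,"y":0,"z":0.1,"twist":0,"gripper":0.6},{"x":0,"y":0,"z":0.1,"twist":0,"gripper":0.6},{"x":0,"y":0,"z":0,"twist":0,"gripper":0.6},{"x":0,"y":0,"z":0,"twist":0,"gripper":0.6},{"x":0,"y":0,"z":0,"twist":0,"gripper":0.6},{"x":0,"y":0,"z":0,"twist":0,"gripper":0.6},{"x":0,"y":0,"z":0,"twist":0,"gripper":0.6}]'
```

```text
t: 45.6
tool_pos: [0.5566, 0.2621, -0.013]
tcp_rot: [-0.706, 0.708, -0.0, 0.0]
wrist_force: [-0.2, 1.0, -2.5]
width: 0.063
gripper_force: 66.6
t: 46.6
tool_pos: [0.5565, 0.2621, -0.0153]
tcp_rot: [-0.706, 0.708, -0.0, 0.0]
wrist_force: [-3.6, -0.9, 5.4]
width: 0.0637
gripper_force: 67.3
```

Seated at −0.0153 as predicted. I'll release and go back for the middle block.

```bash
python3 -m creep '[{"x":0,"y":0,"z":0,"twist":0,"gripper":0.75},{"x":0,"y":0,"z":0,"twist":0,"gripper":0.85},{"x":0,"y":0,"z":0,"twist":0,"gripper":1},{"x":0,"y":0,"z":0,"twist":0,"gripper":1},{"x":0,"y":0,"z":0,"twist":0,"gripper":1},{"x":0,"y":0,"z":-2,"twist":0,"gripper":1},{"x":0,"y":0,"z":-4,"twist":0,"gripper":1},{"x":0,"y":0,"z":-4,"twist":0,"gripper":1}]'; python3 -m creep '[{"x":0,"y":0,"z":-4,"twist":0,"gripper":1},{"x":4.6,"y":0.6,"z":-2,"twist":-0.7,"gripper":1},{"x":5.7,"y":0.7,"z":0,"twist":-0.7,"gripper":1},{"x":5.8,"y":0.7,"z":0,"twist":-0.7,"gripper":1},{"x":5.8,"y":0.8,"z":0,"twist":-0.7,"gripper":1},{"x":5.8,"y":0.8,"z":0,"twist":-0.7,"gripper":1},{"x":5.8,"y":0.9,"z":0,"twist":-0.7,"gripper":1},{"x":5.8,"y":1,"z":0,"twist":-0.7,"gripper":1}]'; python3 -m creep '[{"x":5.8,"y":1.1,"z":0,"twist":-0.7,"gripper":1},{"x":5.8,"y":1.1,"z":0,"twist":-0.7,"gripper":1},{"x":5,"y":1.1,"z":0,"twist":-0.7,"gripper":1},{"x":2.5,"y":0.5,"z":0,"twist":0,"gripper":1},{"x":1,"y":0.2,"z":0,"twist":0,"gripper":1},{"x":0,"y":0,"z":0,"twist":0,"gripper":1},{"x":0,"y":0,"z":0,"twist":0,"gripper":1},{"x":0,"y":0,"z":0,"twist":0,"gripper":1}]'; python3 plan.py 0.468 -0.3447 -0.022 -83 1
python3 - <<'E'
from rect import *
c=snap('wrist','w17'); t=snap('top','t17'); p=sense()['tool_pos']
for thr in(70,80,110): r,o=block(c,1,.4675,-.345,.034,7,thr); print([x[:6] for x in o])
E
```

```text
t: 47.6
tool_pos: [0.5562, 0.2618, 0.0847]
tcp_rot: [-0.706, 0.708, -0.0, -0.0]
wrist_force: [0.8, 0.1, -0.5]
width: 0.085
gripper_force: 0.0
t: 48.6
tool_pos: [0.5148, -0.1345, 0.1442]
tcp_rot: [0.736, -0.677, 0.0, -0.0]
wrist_force: [0.3, 0.2, 0.4]
width: 0.0854
gripper_force: 0.0
t: 49.6
tool_pos: [0.4954, -0.3356, 0.1441]
tcp_rot: [0.748, -0.663, 0.0, -0.0]
wrist_force: [-0.1, -0.3, 0.7]
width: 0.0853
gripper_force: 0.0
at [ 0.4954 -0.3356  0.1441] -83.09 delta cm [ -2.74  -0.91 -16.61] twist -0.09
x 0.57 y 2.82 z 16.61 twist -0.09
[(0, 0, array([-24, -41], dtype=int32), array([50, 82], dtype=int32), np.int32(2467), 90.0), (64, -58, array([ 45, -74], dtype=int32), array([36, 32], dtype=int32), np.int32(864), 14.0)]
[(1, -2, array([-23, -41], dtype=int32), array([49, 79], dtype=int32), np.int32(2008), 90.0), (64, -58, array([ 45, -74], dtype=int32), array([36, 32], dtype=int32), np.int32(862), 14.0)]
[(-17, -11, array([-23, -39], dtype=int32), array([13, 57], dtype=int32), np.int32(684), 90.0), (17, -11, array([ 12, -39], dtype=int32), array([13, 56], dtype=int32), np.int32(696), -0.0), (64, -58, array([ 45, -74], dtype=int32), array([36, 32], dtype=int32), np.int32(847), 14.0)]
```

```bash
python3 -m creep '[{"x":0.3,"y":1.4,"z":2,"twist":0,"gripper":1},{"x":0.3,"y":1.4,"z":2,"twist":0,"gripper":1},{"x":0,"y":0,"z":4,"twist":0,"gripper":1},{"x":0,"y":0,"z":2,"twist":0,"gripper":1},{"x":0,"y":0,"z":0,"twist":0,"gripper":1},{"x":0,"y":0,"z":0,"twist":0,"gripper":1},{"x":0,"y":0,"z":0,"twist":0,"gripper":1},{"x":0,"y":0,"z":0,"twist":0,"gripper":1}]'; python3 plan.py 0.4683 -0.345 -0.0215 -83 1
```

```text
t: 50.7
tool_pos: [0.4685, -0.3461, 0.0449]
tcp_rot: [0.748, -0.664, 0.001, -0.0]
wrist_force: [-1.2, 0.0, -0.4]
width: 0.0855
gripper_force: 0.0
at [ 0.4685 -0.3461  0.0449] -83.17 delta cm [-0.02  0.11 -6.64] twist -0.17
x -0.11 y 0.00 z 6.64 twist -0.17
```

```bash
python3 -m creep '[{"x":-0.1,"y":0,"z":1.6,"twist":-0.2,"gripper":1},{"x":0,"y":0,"z":2,"twist":0,"gripper":1},{"x":0,"y":0,"z":2,"twist":0,"gripper":1},{"x":0,"y":0,"z":1,"twist":0,"gripper":1},{"x":0,"y":0,"z":0,"twist":0,"gripper":1},{"x":0,"y":0,"z":0,"twist":0,"gripper":1},{"x":0,"y":0,"z":0,"twist":0,"gripper":1},{"x":0,"y":0,"z":0,"twist":0,"gripper":0.9}]'; python3 -m creep '[{"x":0,"y":0,"z":0,"twist":0,"gripper":0.75},{"x":0,"y":0,"z":0,"twist":0,"gripper":0.65},{"x":0,"y":0,"z":0,"twist":0,"gripper":0.6},{"x":0,"y":0,"z":0,"twist":0,"gripper":0.55},{"x":0,"y":0,"z":0,"twist":0,"gripper":0.45},{"x":0,"y":0,"z":0,"twist":0,"gripper":0.45},{"x":0,"y":0,"z":0,"twist":0,"gripper":0.45},{"x":0,"y":0,"z":0,"twist":0,"gripper":0.45}]'
```

```text
t: 51.7
tool_pos: [0.4682, -0.3451, -0.0215]
tcp_rot: [0.749, -0.662, 0.001, -0.0]
wrist_force: [-0.7, 0.2, 0.3]
width: 0.0767
gripper_force: 0.0
t: 52.7
tool_pos: [0.4681, -0.345, -0.0217]
tcp_rot: [0.749, -0.662, 0.0, -0.0]
wrist_force: [-0.4, 1.5, 5.5]
width: 0.0492
gripper_force: 64.0
```

```bash
python3 -m creep '[{"x":0,"y":0,"z":-0.5,"twist":0,"gripper":0.4},{"x":0,"y":0,"z":-1,"twist":0,"gripper":0.4},{"x":0,"y":0,"z":-3,"twist":0,"gripper":0.4},{"x":0,"y":0,"z":-4,"twist":0,"gripper":0.4},{"x":0,"y":0,"z":-4,"twist":0,"gripper":0.4},{"x":0,"y":0,"z":-2,"twist":0,"gripper":0.4},{"x":0,"y":0,"z":0,"twist":0,"gripper":0.4},{"x":0,"y":0,"z":0,"twist":0,"gripper":0.4}]'; python3 plan.py 0.446 0.0045 0.122 -90 7
```

```text
t: 53.7
tool_pos: [0.4667, -0.3443, 0.1215]
tcp_rot: [0.749, -0.663, -0.001, 0.0]
wrist_force: [-0.5, -0.4, -2.9]
width: 0.0487
gripper_force: 63.2
at [ 0.4667 -0.3443  0.1215] -83.01 delta cm [-2.07 34.88  0.05] twist 6.99
x -4.98 y -0.31 z -0.01 twist 1.00
x -4.99 y -0.23 z -0.01 twist 1.00
x -4.99 y -0.14 z -0.01 twist 1.00
x -4.99 y -0.05 z -0.01 twist 1.00
x -4.99 y 0.04 z -0.01 twist 1.00
x -4.99 y 0.12 z -0.01 twist 1.00
x -4.99 y 0.21 z -0.01 twist 1.00
```

```bash
python3 -m creep '[{"x":-3.4,"y":-0.2,"z":0,"twist":1,"gripper":0.4},{"x":-5,"y":-0.2,"z":0,"twist":1,"gripper":0.4},{"x":-5.6,"y":-0.2,"z":0,"twist":1,"gripper":0.4},{"x":-5.8,"y":0,"z":0,"twist":1,"gripper":0.4},{"x":-5.8,"y":0,"z":0,"twist":1,"gripper":0.4},{"x":-5,"y":0.1,"z":0,"twist":1,"gripper":0.4},{"x":-3,"y":0.1,"z":0,"twist":1,"gripper":0.4},{"x":-1.3,"y":0,"z":0,"twist":0,"gripper":0.4}]'; python3 -m creep '[{"x":0,"y":0,"z":0,"twist":0,"gripper":0.4},{"x":0,"y":0,"z":0,"twist":0,"gripper":0.4},{"x":0,"y":0,"z":0,"twist":0,"gripper":0.4},{"x":0,"y":0,"z":2,"twist":0,"gripper":0.4},{"x":0,"y":0,"z":1,"twist":0,"gripper":0.4},{"x":0,"y":0,"z":0,"twist":0,"gripper":0.4},{"x":0,"y":0,"z":0,"twist":0,"gripper":0.4},{"x":0,"y":0,"z":0,"twist":0,"gripper":0.4}]'; python3 plan.py 0.446 0.0045 0.044 -90 1
```

```text
t: 54.7
tool_pos: [0.447, 0.0048, 0.1218]
tcp_rot: [0.708, -0.706, -0.001, 0.001]
wrist_force: [-0.9, 0.2, -2.7]
width: 0.0491
gripper_force: 63.1
t: 55.7
tool_pos: [0.4485, 0.0037, 0.0935]
tcp_rot: [0.707, -0.707, 0.0, -0.001]
wrist_force: [0.4, -0.4, -2.3]
width: 0.049
gripper_force: 63.1
at [0.4485 0.0037 0.0935] -89.97 delta cm [-0.25  0.08 -4.95] twist 0.03
x -0.08 y 0.25 z 4.95 twist 0.03
```

```bash
python3 -m creep '[{"x":-0.1,"y":0.2,"z":1.5,"twist":0,"gripper":0.4},{"x":0,"y":0,"z":2,"twist":0,"gripper":0.4},{"x":0,"y":0,"z":1,"twist":0,"gripper":0.4},{"x":0,"y":0,"z":0.5,"twist":0,"gripper":0.4},{"x":0,"y":0,"z":0,"twist":0,"gripper":0.4},{"x":0,"y":0,"z":0,"twist":0,"gripper":0.4},{"x":0,"y":0,"z":0,"twist":0,"gripper":0.4},{"x":0,"y":0,"z":0,"twist":0,"gripper":0.4}]'; python3 plan.py 0.446 0.0045 -0.012 -90 1
```

```text
t: 56.7
tool_pos: [0.4462, 0.0047, 0.0432]
tcp_rot: [0.707, -0.707, 0.0, -0.0]
wrist_force: [0.3, 0.7, -2.8]
width: 0.0489
gripper_force: 63.1
at [0.4462 0.0047 0.0432] -89.98 delta cm [-0.02 -0.02 -5.52] twist 0.02
x 0.02 y 0.02 z 5.52 twist 0.02
```

```bash
python3 -m creep '[{"x":0,"y":0,"z":0.8,"twist":0,"gripper":0.4},{"x":0,"y":0,"z":1,"twist":0,"gripper":0.4},{"x":0,"y":0,"z":1,"twist":0,"gripper":0.4},{"x":0,"y":0,"z":1,"twist":0,"gripper":0.4},{"x":0,"y":0,"z":0.8,"twist":0,"gripper":0.4},{"x":0,"y":0,"z":0.5,"twist":0,"gripper":0.4},{"x":0,"y":0,"z":0.2,"twist":0,"gripper":0.4},{"x":0,"y":0,"z":0.1,"twist":0,"gripper":0.4}]';  python3 -m creep '[{"x":0,"y":0,"z":0.1,"twist":0,"gripper":0.4},{"x":0,"y":0,"z":0.1,"twist":0,"gripper":0.4},{"x":0,"y":0,"z":0.1,"twist":0,"gripper":0.4},{"x":0,"y":0,"z":0,"twist":0,"gripper":0.4},{"x":0,"y":0,"z":0,"twist":0,"gripper":0.4},{"x":0,"y":0,"z":0,"twist":0,"gripper":0.4},{"x":0,"y":0,"z":0,"twist":0,"gripper":0.4},{"x":0,"y":0,"z":0,"twist":0,"gripper":0.4}]'
```

```text
t: 57.7
tool_pos: [0.4462, 0.0047, -0.011]
tcp_rot: [0.707, -0.707, 0.0, -0.0]
wrist_force: [-0.6, 0.2, -2.6]
width: 0.0488
gripper_force: 63.1
t: 58.7
tool_pos: [0.4462, 0.0047, -0.0137]
tcp_rot: [0.707, -0.707, 0.0, -0.0]
wrist_force: [-1.8, 0.5, 5.4]
width: 0.0488
gripper_force: 63.9
```

Seated. I'll release, rise well clear to one side, and take one last look.

```bash
python3 -m creep '[{"x":0,"y":0,"z":0,"twist":0,"gripper":0.6},{"x":0,"y":0,"z":0,"twist":0,"gripper":0.7},{"x":0,"y":0,"z":0,"twist":0,"gripper":0.9},{"x":0,"y":0,"z":0,"twist":0,"gripper":1},{"x":0,"y":0,"z":0,"twist":0,"gripper":1},{"x":0,"y":0,"z":-2,"twist":0,"gripper":1},{"x":0,"y":0,"z":-4,"twist":0,"gripper":1},{"x":0,"y":0,"z":-4,"twist":0,"gripper":1}]'; python3 -m creep '[{"x":0,"y":0,"z":-5,"twist":0,"gripper":1},{"x":3,"y":0,"z":-4,"twist":0,"gripper":1},{"x":5,"y":0,"z":-2,"twist":0,"gripper":1},{"x":5,"y":0,"z":-1,"twist":0,"gripper":1},{"x":5,"y":0,"z":0,"twist":0,"gripper":1},{"x":5,"y":0,"z":0,"twist":0,"gripper":1},{"x":0,"y":0,"z":0,"twist":0,"gripper":1},{"x":0,"y":0,"z":0,"twist":0,"gripper":1}]'
python3 - <<'E'
from rect import *
t=snap('top','t20'); s=snap('scene','s20')
P={'thick':(.5565,.262),'narrow':(.556,.136),'wide':(.553,.0046),'thin':(.4475,.135),'mid':(.446,.0043)}
tiles=[]
for k,(x,y) in P.items():
    a=rectify(t,0,x,y,.038,0,65); cv2.drawMarker(a,(65,65),(255,0,0),0,6,1); tiles.append(a)
    for thr in(90,):
        r,o=block(t,0,x,y,.038,0,thr); print(k,[z[:6] for z in o if abs(z[0])<20 and abs(z[1])<20])
tiles.append(np.zeros_like(tiles[0]))
im=np.vstack([np.hstack(tiles[:3]),np.hstack(tiles[3:])]); im=cv2.resize(im,(450,300))
b=cv2.resize(s['color'][125:285,200:390],(350,300),interpolation=cv2.INTER_CUBIC)
cv2.imwrite('pics/c20.png',np.hstack([im,b])[:,:,::-1])
E
```

```text
t: 59.7
tool_pos: [0.4457, 0.0045, 0.0868]
tcp_rot: [0.707, -0.707, -0.0, 0.0]
wrist_force: [0.9, 1.4, -0.4]
width: 0.0855
gripper_force: 0.0
t: 60.7
tool_pos: [0.4457, -0.2253, 0.2056]
tcp_rot: [-0.707, 0.707, 0.0, -0.0]
wrist_force: [0.3, 0.5, -0.0]
width: 0.0853
gripper_force: 0.0
thick [(-12, -9, array([-80, -80], dtype=int32), array([137, 142], dtype=int32), np.int32(15089), -0.0)]
narrow [(-12, 0, array([-80, -80], dtype=int32), array([137, 161], dtype=int32), np.int32(19948), 90.0)]
wide [(0, 0, array([-80, -80], dtype=int32), array([161, 161], dtype=int32), np.int32(21339), 90.0)]
thin [(5, 0, array([-68, -80], dtype=int32), array([149, 161], dtype=int32), np.int32(21266), 0.0)]
mid [(0, 0, array([-80, -80], dtype=int32), array([161, 161], dtype=int32), np.int32(21621), 90.0)]
```

View pics/c20.png

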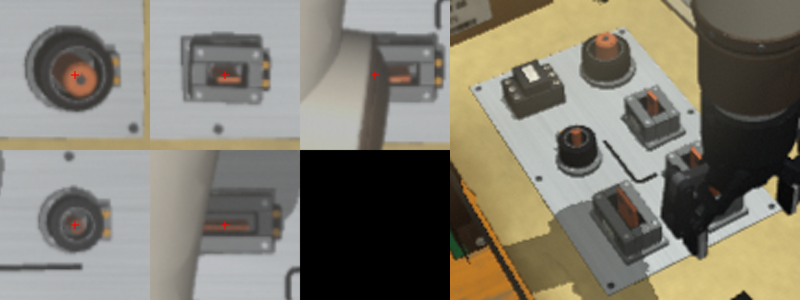

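The rectified tiles show every transformer sitting flat on its base around its own bar or stud, with the red base centres inside the windows and bores. The scene view agrees, the arm is clear of everything, and t ≈ 61 s.

```bash
python3 -c "
from workcell import *
print(close_job())"
```

```text
the job is handed in; nothing more can be done
None
```

All five transformers are over their own conductors, each lowered until it touched its base and then released with the arm clear; I handed the job in at about 61 s, and no verdict was shown.

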